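# Set up the drop-front priming box

### The arm

A 7-joint arm with a two-finger parallel gripper is mounted at the origin on a cart in front of the work surface, level with it; the furniture and walls round the work are solid. World frame = base frame: x ahead of the robot, y to its left, z up, the work surface at z = 0. Lengths are in m, angles in rad, forces in N, time in s.
With the tool pointing down it reaches from about 0.35 to 0.9 m from the base axis. Payload 8.1 kg.
Tool frame: the origin (TCP) lies midway between the tips of the shut fingers; the grasp point (between the pads) lies arm.hold_point_z behind it (arm.hold_point_z is the distance from the TCP to the grasp point, in m); z points along the fingers, x is the direction in which the jaws open and shut, and the axes are right-handed (so a half turn about z gives the same grasp; the last joint's range is limited). The gripper opens to 92 mm and grips with 3 to 60 N. Pads are 19 mm wide; open, the fingers measure 130 mm over their backs; the gripper's body (75 mm by 190 mm) begins 47 mm behind the grasp point.
Start: joints at [-1.323, 0.434, 0.025, 1.573, -0.012, 1.134, -0.075], TCP at [0.215, 0.587, 0.227] pointing down, gripper open.
Joint ranges: [-2.62, 2.62], [-0.44, 2.09], [-1.27, 1.32], [0.08, 2.57], [-1.32, 4.46], [0.12, 2], [-2.74, 2.74]. Speed limits (rad/s): [2.22, 2.22, 3.01, 3.01, 3.14, 3.14, 3.14].

### API

Orientations are given as a rotation vector (axis times angle).
In Python, from cell import arm gives the robot as it stands.
- The arm moves only by the shell command python3 -m pendant 'ROWS' [FORCE]. ROWS is JSON, a list of rows, each an object with "dp": the shift along the tool's x, y, z in m, a list of three; "rotation": the turn, a rotation vector about the tool's x, y, z in rad, a list of three; "fingers": the closure, from -1 (fully open) to 1 (shut). In form: [{"dp": [x, y, z], "rotation": [rx, ry, rz], "fingers": fingers}, ...]. A call has 1 to 20 rows; each row is the pose to reach, as a shift and turn from the pose measured when the call began, along the tool's axes at that moment; what a row does not reach only later rows make up. A row lasts 1/8 s, in which the tool goes at most 62.5 mm and 10.7 degrees, less where a joint would pass 70% of its speed; a pose out of reach is approached as far as the arm can. A call with a gripper value outside its range is refused whole. The fingers move at their own pace and stop on an object; FORCE is the grip in N (left out, the last holds). Time passes only in rows, so rows that repeat a pose let the fingers close. It gives the time, the measured TCP pose, the force and the opening at its end, in the units of the state.
- arm.observe(): the state, without advancing time (a new reading comes with each control period).
- arm.get_image(name): name is "scene" or "side" or "wrist"; returns the picture (480x640x3 uint8, blue, green, red); there is no depth.
- arm.camera_params(name): a dict with "camera_matrix" (3x3 intrinsics, pixels), "k1" (the pictures are not rectified: a ray, as slopes to the right and down, at radius r is drawn at 1 + k1 r^2 times it, then the intrinsics apply), "rvec" (rotation vector, rad) and "tvec" (3), from world to camera coordinates, as OpenCV has them. Camera axes: x right, y down, z forward; pixel columns grow to the right and rows downward; lengths in m; the calibration is good to about 2 mm. A picture is of the moment at which its call begins: read the wrist's pose just before it. camera_params takes no time and is no camera call; for the wrist camera it gives the pose at the moment of the call.
- arm.sign_off(): hands the job in, once; it reports no verdict.
The state is a dict: "clock": time; "joints": joint angles; "dq": joint speeds; "joint_efforts": joint torques, N m; "position": TCP position; "ee_rot": TCP orientation; "force": force on the tool from outside, world axes, zero at the start; "ft_torque": the same for the moment, N m; "width": opening from 0.0 (shut) to 1.0 (fully open).
Only numpy, scipy, OpenCV 4.12 (cv2) and the standard library are available. Lean on these libraries where they do the work, as an engineer would, in place of code of your own. Each camera call takes 0.05 s, during which the arm holds its last target.

### The job

Get the priming box ready for a batch: pull both slide-out supports right out as far as they go, and only then lower the front flap onto them. Slide the brim-full primer pot, without ever lifting or tipping it, off the deck and onto the round mark on the lowered flap, and lay every short piece of square tube (the 11 cm ones that lie on either side of the box) on the flap beside it, each lying flat on the flap itself and none stacked. Leave the other things on the table alone.

Things in the scene. Friction and masses are not known exactly. Their poses are not given: they have to be found in the camera images.
- box: Drop-front plywood box, fixed, open-topped, on a 7 mm board. Origin under the middle of the flap's hinge line; own x from front (robot side) to back, y along the hinge line to the left, z up. Base 400 mm wide, x 0 to 155 mm, with the steel-faced deck at z = 90 mm. Side cheeks 12 mm thick (outer faces y = +-200 mm, from about x = 10 mm back) stand to z = 187 mm, the back board (x 155 to 164 mm) to 205 mm.
- flap (a joint): Flap angle, rad; damped hinge at the front edge of the deck. 0 = shut: standing in front of the deck, leaning back 12 degrees, held by its weight. 1.78 = level, inner face up, 1 mm below the deck, resting on the drawn-out supports. Let go past upright (0.21) it sinks by itself at about 1 rad/s; without supports it sinks past level, to 2.15. About 3 N at the bar moves it.
- flap_bar (a point): Middle of the round steel pull bar on the free edge of the flap: bar 12 mm thick, 120 mm long along the box's y, in the plane of the flap, 193 mm from the hinge axis and 45 mm beyond the flap's edge (fingers fit between). Shut, it is at x = +32 mm, z = 280 mm in the box's frame; level, at x = -193 mm, z = 82 mm.
- flap_hinge (a point): Middle of the flap's hinge axis (along the box's y), at x = 0, z = 90 mm in the box's frame. The flap is 400 mm wide, 14 mm thick, 148 mm from hinge to free edge, 0.6 kg, steel-faced inside, with a rim 4 mm high along the free edge on the inner face.
- support_left (a joint): How far the left (own +y) slide-out support is drawn out (m), 0 = in, 0.12 = fully out at its stop. It slides towards the box's -x under the flap; it stays where it is left; about 3 N moves it.
- support_right (a joint): The same for the right (own -y) support.
- support_left_knob (a point): Centre of the left support's steel knob, where to grip it: 26 mm across, 28 mm long along the box's x, with a 32 mm collar at its front, on a 12 mm stem. At y = +165 mm, z = 64 mm in the box's frame, 60 mm in front of the hinge line when the support is in, 180 mm when out. The shut flap's outer face is 15 mm in front of the hinge line at its foot: 45 mm behind this point.
- support_right_knob (a point): The same for the right support, at y = -165 mm.
- mark (a point): Centre of the round mark (a dark ring 100 mm across) on the inner face of the flap; with the flap level it is at x = -72 mm, y = -135 mm, z = 89 mm in the box's frame.
- pot: Brim-full primer pot with a closed lid, 0.85 kg, round, 90 mm across (lid 94 mm), 63 mm high to the lid, 98 mm with its handle. Its smooth base slides easily (friction about 0.25). Origin at the centre of its underside, z up. It stands on the deck behind the shut flap, 66 mm behind the hinge line.
- pot_handle (a point): Grip point on the pot's upright turned wooden handle in the middle of the lid: 26 to 28 mm thick, 84 mm above the underside; the lid is 21 mm below this point.
- tube_1: Cut piece of square steel tube, 40 x 40 x 110 mm, 0.3 kg, hollow, lying on the table. Origin at the centre of its underside as first laid; its long axis lies in its own xy plane, along (0.5, 0.866, 0), that is 60 degrees from own x towards own y; own z is square to one side wall. May be absent.
- tube_2: Cut piece of square steel tube, 40 x 40 x 110 mm, 0.3 kg, hollow, lying on the table. Origin at the centre of its underside as first laid; its long axis lies in its own xy plane, along (0.5, 0.866, 0), that is 60 degrees from own x towards own y; own z is square to one side wall. May be absent.
- tube_3: Cut piece of square steel tube, 40 x 40 x 110 mm, 0.3 kg, hollow, lying on the table. Origin at the centre of its underside as first laid; its long axis lies in its own xy plane, along (0.5, 0.866, 0), that is 60 degrees from own x towards own y; own z is square to one side wall. May be absent.
- tube_4: Cut piece of square steel tube, 40 x 40 x 110 mm, 0.3 kg, hollow, lying on the table. Origin at the centre of its underside as first laid; its long axis lies in its own xy plane, along (0.5, 0.866, 0), that is 60 degrees from own x towards own y; own z is square to one side wall. May be absent.
- tube_1_centre (a point): Middle of tube_1, 20 mm above its origin along own z.
- tube_2_centre (a point): Middle of tube_2, 20 mm above its origin along own z.
- tube_3_centre (a point): Middle of tube_3, 20 mm above its origin along own z.
- tube_4_centre (a point): Middle of tube_4, 20 mm above its origin along own z.
- brush: Bystander: paint brush 200 mm long. Leave alone.
- masking_tape: Bystander: roll of masking tape, 100 mm across. Leave alone.
- c_clamp: Bystander: small C clamp, 131x152x16 mm. Leave alone.
Things that resemble listed ones, but are neither listed nor needed, are in the scene too. Leave any orange or purple look-alike of the tube_4 alone.

How it is judged:
By the outcome, as a careful person would: the job done as asked, in the order asked, and still so for the second after the job is handed in, with the robot touching nothing.
Of tube_1, tube_2, tube_3, tube_4 only 2 to 3 are there at a start; the rules pass over those that are not, and their reading is None.
At some moment in a run one of tube_1, tube_2, tube_3, tube_4 may be knocked a few centimetres aside while the robot is not near it.
Once in a run the grip may slacken for a moment while it holds something.
It also fails if it takes over 210 s, if anything falls off the work surface, if the arm or the gripper's body presses on something with over 40 N, if the wrist force passes 120 N, or if a joint passes its speed limit or range.

## Working session

There is one attempt and no reset: what is moved stays moved. The work goes in short steps, Python scripts to look and compute and a shell command to move; the robot and the scene stay as the last step left them, time stands still between calls to the robot, and variables do not carry over. Pictures are saved under pics/ and viewed, and the job is handed in when it is done.

```bash
ls; mkdir -p pics; python3 - <<'E'
from cell import arm
import cv2
print(arm.observe()); print(arm.hold_point_z)
for n in ["scene","side","wrist"]:
    im=arm.get_image(n); cv2.imwrite(f"pics/a_{n}.png",im); p=arm.camera_params(n); print(n,p)
E
```

```text
pics
{'clock': 0.0, 'joints': array([-1.32258565,  0.43524277,  0.02495827,  1.57407037, -0.01155404,
        1.13401332, -0.07514517]), 'dq': array([ 1.13338612e-03,  3.18563851e-05, -8.12065219e-05, -5.86245436e-04,
        3.48867094e-04, -5.97002237e-04,  1.03149590e-03]), 'joint_efforts': array([ 4.50776652e-04, -6.67831850e+01,  9.85005274e-01, -3.14474022e+01,
       -6.07245625e-02,  4.26953263e-02,  1.49509606e-04]), 'position': array([0.21467348, 0.5864388 , 0.22594287]), 'ee_rot': array([ 2.57422374e+00,  1.79898916e+00, -1.87149093e-03]), 'force': array([ 0.42387945,  0.23964721, -0.17100712]), 'ft_torque': array([ 0.02010794,  0.02469155, -0.0473628 ]), 'width': 0.9980743077848319}
0.0188
scene {'camera_matrix': array([[542.59383868,   0.        , 313.94265474],
       [  0.        , 542.59383868, 234.06117324],
       [  0.        ,   0.        ,   1.        ]]), 'k1': 0.048617498010133195, 'rvec': array([ 1.12541717, -2.02730019,  1.26885175]), 'tvec': array([0.26933359, 0.42599444, 1.31084646])}
side {'camera_matrix': array([[547.62012045,   0.        , 316.29099551],
       [  0.        , 547.62012045, 235.22667595],
       [  0.        ,   0.        ,   1.        ]]), 'k1': -0.04812796214122152, 'rvec': array([ 2.04608981, -0.00543257, -0.03100175]), 'tvec': array([-0.62161567,  0.11756986,  1.74688276])}
wrist {'camera_matrix': array([[396.88999667,   0.        , 322.02468837],
       [  0.        , 396.88999667, 244.43879601],
       [  0.        ,   0.        ,   1.        ]]), 'k1': 0.01706186066811786, 'rvec': array([-2.38085323, -1.66244852, -0.23188016]), 'tvec': array([-0.62405175, -0.0344891 ,  0.38968777])}
```

View pics/a_scene.png

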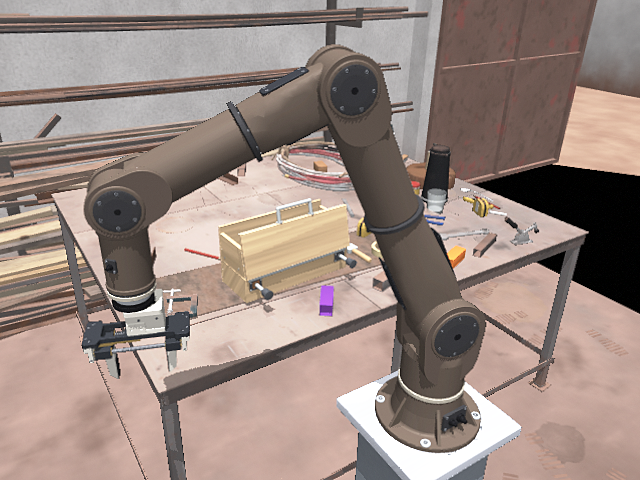

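View pics/a_side.png

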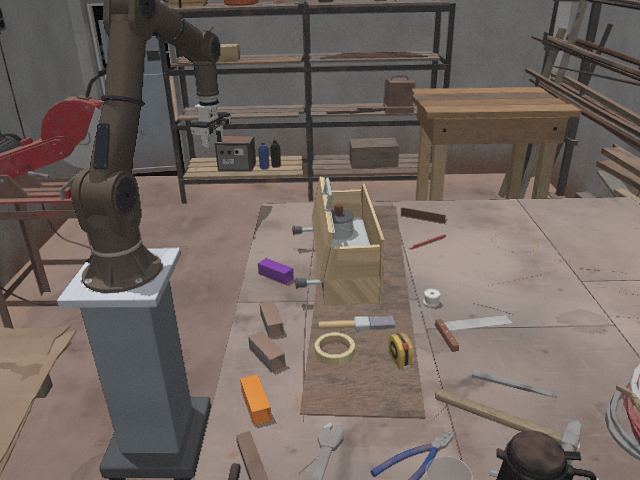

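View pics/a_wrist.png

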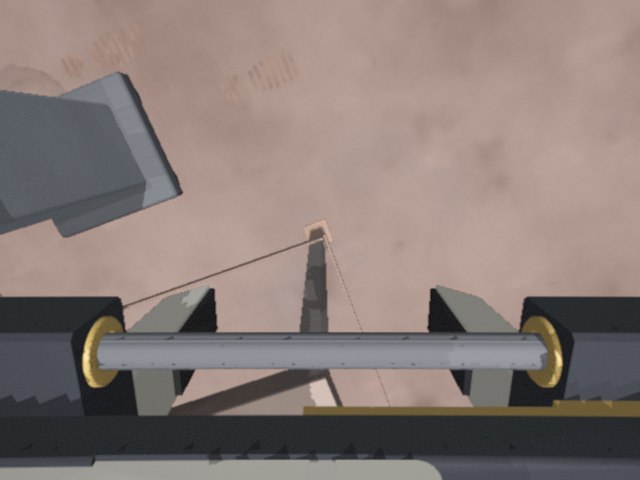

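```bash
cat > h.py <<'E'
import numpy as np, cv2
from cell import arm
from scipy.spatial.transform import Rotation as R
def cam(n,p=None):
    p=p or arm.camera_params(n); return p
def proj(n,P,p=None):
    p=p or arm.camera_params(n); P=np.atleast_2d(P).astype(float)
    Rm=cv2.Rodrigues(p['rvec'])[0]; c=P@Rm.T+p['tvec']; s=c[:,:2]/c[:,2:]
    s=s*(1+p['k1']*(s**2).sum(1,keepdims=True)); K=p['camera_matrix']
    return np.c_[s[:,0]*K[0,0]+K[0,2],s[:,1]*K[1,1]+K[1,2]]
def ray(n,uv,p=None):
    p=p or arm.camera_params(n)
    x=cv2.undistortPoints(np.array(uv,float).reshape(-1,1,2),p['camera_matrix'],np.array([p['k1'],0,0,0.]),None)[:,0]
    Rm=cv2.Rodrigues(p['rvec'])[0]; d=np.c_[x,np.ones(len(x))]@Rm; o=-Rm.T@p['tvec']
    return o,d/np.linalg.norm(d,axis=1,keepdims=True)
def plane(n,uv,z,p=None):
    o,d=ray(n,uv,p); return o+d*((z-o[2])/d[:,2])[:,None]
def two(n1,uv1,n2,uv2,p1=None,p2=None):
    o1,d1=ray(n1,[uv1],p1);o2,d2=ray(n2,[uv2],p2);A=np.c_[d1[0],-d2[0]]
    t=np.linalg.lstsq(A,o2-o1,rcond=None)[0]; a=o1+t[0]*d1[0];b=o2+t[1]*d2[0]
    return (a+b)/2,np.linalg.norm(a-b)
def state():
    s=arm.observe(); print('t',round(s['clock'],2),'pos',s['position'].round(4),'F',s['force'].round(1),'w',round(s['width'],3),'R\n',R.from_rotvec(s['ee_rot']).as_matrix().round(3)); return s
def snap(n,name):
    p=arm.camera_params(n); im=arm.get_image(n); cv2.imwrite(f'pics/{name}.png',im); return im,p
def delta(target,Rt=None):
    "shift/rot in tool axes to reach world target"
    s=arm.observe(); Rc=R.from_rotvec(s['ee_rot']); d=Rc.inv().apply(np.array(target)-s['position'])
    out=[d.round(4)]
    if Rt is not None: out.append((Rc.inv()*R.from_matrix(Rt)).as_rotvec().round(4))
    print('delta',*out); return out
def down(yaw):
    "tool z down, tool x (jaws) at yaw in world xy"
    c,s=np.cos(yaw),np.sin(yaw); return np.array([[c,s,0],[s,-c,0],[0,0,-1.]])
E
python3 - <<'E'
import cv2
a=cv2.imread('pics/a_side.png'); 
cv2.imwrite('pics/c1.png',cv2.resize(a[180:460,210:410],(571,600) if 0 else None,fx=2.1,fy=2.1,interpolation=cv2.INTER_CUBIC) if 0 else cv2.resize(a[170:370,230:450],None,fx=3,fy=3,interpolation=cv2.INTER_CUBIC))
cv2.imwrite('pics/c2.png',cv2.resize(a[280:480,210:430],None,fx=3,fy=3,interpolation=cv2.INTER_CUBIC))
a=cv2.imread('pics/a_scene.png'); 
cv2.imwrite('pics/c3.png',cv2.resize(a[150:350,180:400],None,fx=3,fy=3,interpolation=cv2.INTER_CUBIC))
E
```

```text
(no output)
```

View pics/c1.png

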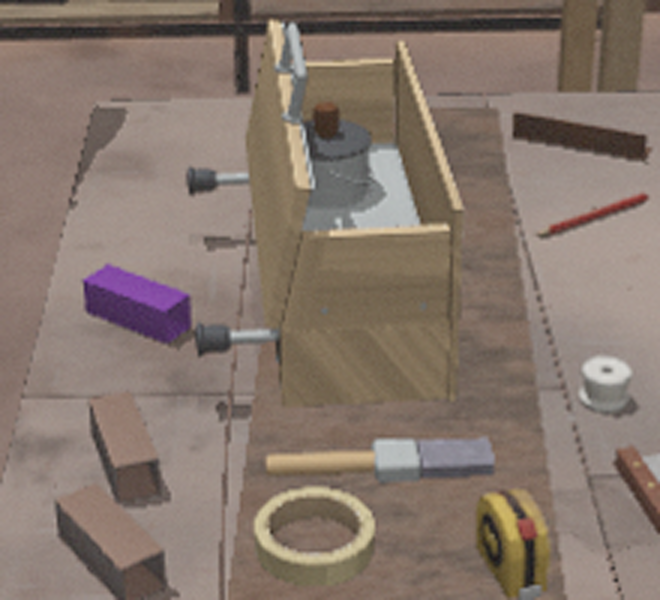

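View pics/c2.png

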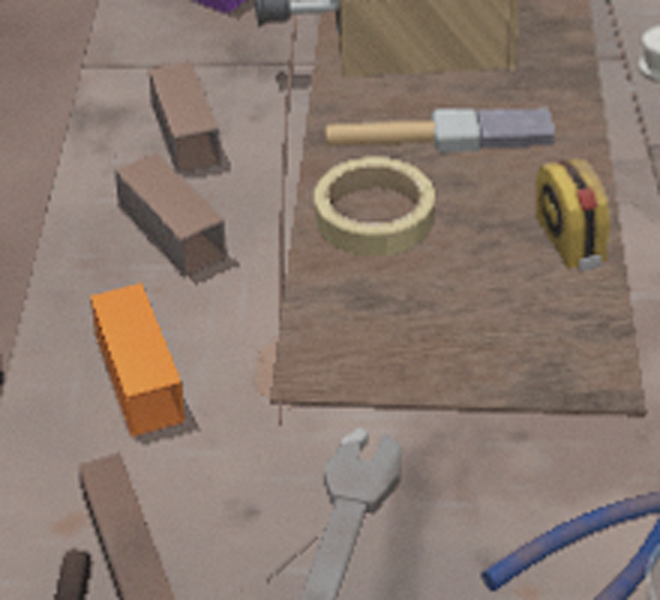

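View pics/c3.png

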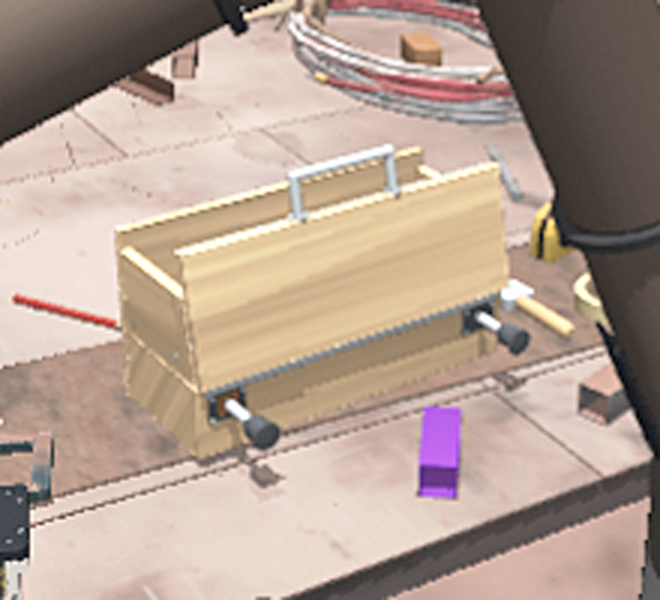

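```bash
python3 - <<'E'
from h import *
L=two('scene',(267,294),'side',(297,230));Rr=two('scene',(350.5,263),'side',(301.5,282.5)); print(L,Rr)
print('box corners z7',plane('side',[(324,303.3),(380.7,302)],0.007), plane('scene',[(247.7,303.3)],0.007))
# tube tops at z=.04 side view crop c2 /3+(210,280)
c=lambda u,v:(210+u/3,280+v/3)
for nm,pts in dict(t1=[(150,70),(183,66),(219,133),(178,139)],t2=[(116,168),(157,158),(224,224),(184,236)],orange=[(93,296),(138,286),(182,382),(130,395)]).items():
    P=plane('side',[c(*q) for q in pts],.04); print(nm,P.mean(0),P[:,:2].tolist(),[np.linalg.norm(P[i]-P[(i+1)%4]).round(3) for i in range(4)])
print('long',plane('side',[c(80,465),c(120,453)],.04))
print(plane('side',[(400,209),(445,222)],0.02),plane('scene',[(220,180),(241,170)],0.02))
print('bar',two('scene',(280+0*1, 205),'side',(328,190)))
E
```

```text
(array([0.55713925, 0.13393198, 0.07079987]), np.float64(0.002786107711122024)) (array([ 0.58267856, -0.19391308,  0.07050799]), np.float64(0.0038567147108400463))
box corners z7 [[ 0.64580216 -0.20264256  0.007     ]
 [ 0.80648411 -0.20058445  0.007     ]] [[0.62717425 0.16505087 0.007     ]]
t1 [ 0.50418882 -0.29583976  0.04      ] [[0.47074232141817, -0.2466865145238506], [0.5005178258726704, -0.24094679504486627], [0.540108466900483, -0.3439578832626591], [0.5053866845316788, -0.3517678371062276]] [np.float64(0.03), np.float64(0.11), np.float64(0.036), np.float64(0.111)]
t2 [ 0.50480248 -0.42813327  0.04      ] [[0.45667383047908305, -0.39095992570249316], [0.4898583982302588, -0.3779716171927985], [0.551725404978219, -0.4647789904150017], [0.5209522720258328, -0.47882255240000404]] [np.float64(0.036), np.float64(0.107), np.float64(0.034), np.float64(0.109)]
orange [ 0.49440121 -0.59192349  0.04      ] [[0.4577028687914295, -0.5468782893212151], [0.4906346271866511, -0.5362533360995657], [0.532373409428356, -0.6362567339646651], [0.4968939206590738, -0.648305582433272]] [np.float64(0.035), np.float64(0.108), np.float64(0.037), np.float64(0.109)]
long [[ 0.47034617 -0.71135269  0.04      ]
 [ 0.49595095 -0.70111012  0.04      ]]
[[0.93612412 0.39983697 0.02      ]
 [1.08314409 0.28096932 0.02      ]] [[ 1.6316277  -0.18470687  0.02      ]
 [ 1.70980586 -0.33344997  0.02      ]]
bar (array([0.67131027, 0.01190285, 0.27770311]), np.float64(0.030233342465028172))
```

```bash
cat > box.py <<'E'
from h import *
YAW=np.radians(4.45); O=np.array([0.6297,-0.0253,0.007])
Rb=R.from_euler('z',YAW).as_matrix()
def W(p): return O+np.asarray(p,float)@Rb.T
E
python3 - <<'E'
from box import *
for n in ['side','scene']:
    a=cv2.imread(f'pics/a_{n}.png')
    P=W([[-.06,.165,.064],[-.06,-.165,.064],[0,.2,0],[0,-.2,0],[.155,-.2,0],[.155,.2,0],[.164,-.2,.205],[.164,.2,.205],[.155,-.2,.187],[.155,.2,.187],[.032,-.06,.280],[.032,.06,.280]])
    q=proj(n,P); print(n,q.round(1).tolist())
    x0,y0=(230,170) if n=='side' else (180,150)
    c=cv2.resize(a[y0:y0+200,x0:x0+220],None,fx=3.6,fy=3,interpolation=2) if 0 else cv2.resize(a[y0:y0+200,x0:x0+220],None,fx=3,fy=3,interpolation=2)
    for u,v in q: cv2.drawMarker(c,(int((u-x0+.5)*3),int((v-y0+.5)*3)),(0,0,255),0,9,1)
    cv2.imwrite(f'pics/o_{n}.png',c)
print(plane('side',[(338,210)],.181), plane('side',[(275,271)],.02))
E
```

```text
side [[296.7, 230.2], [301.0, 282.9], [314.5, 241.3], [323.8, 307.8], [378.7, 304.5], [359.2, 238.9], [384.3, 239.8], [362.6, 183.6], [380.7, 246.0], [359.8, 188.8], [329.4, 195.4], [325.8, 179.7]]
scene [[266.5, 293.7], [350.2, 262.4], [246.9, 306.2], [345.9, 268.6], [319.0, 251.5], [222.8, 284.6], [318.6, 199.6], [217.7, 227.7], [320.1, 205.1], [219.4, 233.9], [309.4, 200.9], [277.9, 209.6]]
[[0.69299107 0.04967725 0.181     ]] [[ 0.49515125 -0.04211394  0.02      ]]
```

View pics/o_side.png

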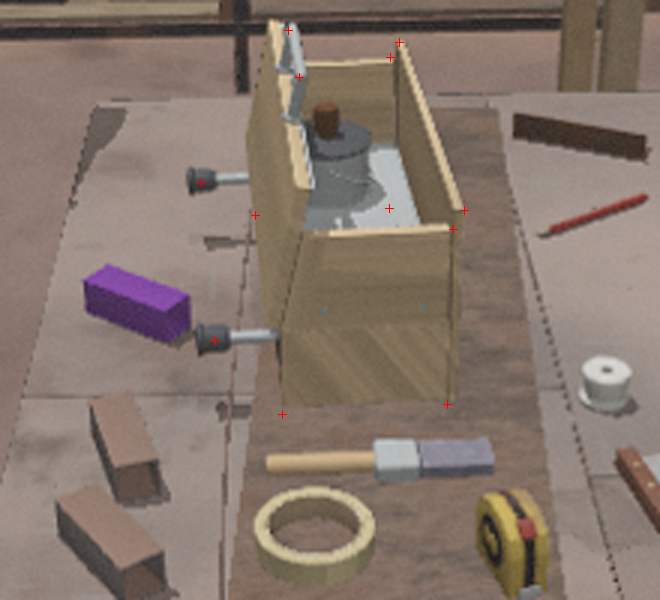

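View pics/o_scene.png

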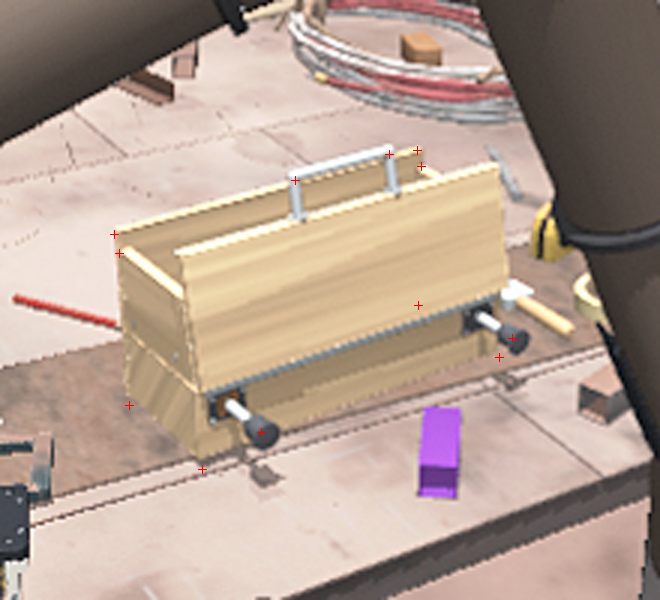

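```bash
python3 - <<'E'
from box import *
s=state()
p=W([-.058,.165,.064]); print(p)
delta([p[0],p[1],.19],down(YAW+np.pi/2))
E
```

```text
t 0.15 pos [0.2147 0.5866 0.2261] F [ 0.3 -0.3 -0.2] w 1.001 R
 [[ 0.344  0.939 -0.   ]
 [ 0.939 -0.344 -0.001]
 [-0.001  0.    -1.   ]]
[0.55907265 0.13470243 0.071     ]
delta [-0.3059  0.4787  0.0366] [-1.000e-04  1.200e-03 -4.286e-01]
```

```bash
python3 -m pendant '[{"dp":[-0.04,0.06,0],"rotation":[0,0,-0.1],"fingers":-0.3},{"dp":[-0.08,0.12,0.01],"rotation":[0,0,-0.2],"fingers":-0.3},{"dp":[-0.115,0.18,0.015],"rotation":[0,0,-0.3],"fingers":-0.3},{"dp":[-0.15,0.235,0.02],"rotation":[0,0,-0.4],"fingers":-0.3},{"dp":[-0.185,0.29,0.025],"rotation":[0,0,-0.4286],"fingers":-0.3},{"dp":[-0.22,0.345,0.03],"rotation":[0,0,-0.4286],"fingers":-0.3},{"dp":[-0.255,0.4,0.036],"rotation":[0,0,-0.4286],"fingers":-0.3},{"dp":[-0.29,0.45,0.036],"rotation":[0,0,-0.4286],"fingers":-0.3},{"dp":[-0.306,0.479,0.036],"rotation":[0,0,-0.4286],"fingers":-0.3},{"dp":[-0.306,0.479,0.036],"rotation":[0,0,-0.4286],"fingers":-0.3}]' 20
python3 - <<'E'
from box import *
s=state()
for n in ['side','scene','wrist']: snap(n,'b_'+n)
p=W([-.058,.165,.064]); delta([p[0],p[1],.052],down(YAW+np.pi/2))
E
```

```text
clock: 1.4
position: [0.5617, 0.1289, 0.1903]
ee_rot: [2.14, 2.296, -0.004]
force: [-0.3, 0.9, 0.5]
width: 0.647
t 1.4 pos [0.5617 0.1289 0.1903] F [-0.3  0.9  0.5] w 0.647 R
 [[-0.07   0.998  0.001]
 [ 0.998  0.07  -0.004]
 [-0.004  0.    -1.   ]]
delta [-0.0003  0.0004  0.1382] [-0.0013  0.0007  0.    ]
```

View pics/b_scene.png

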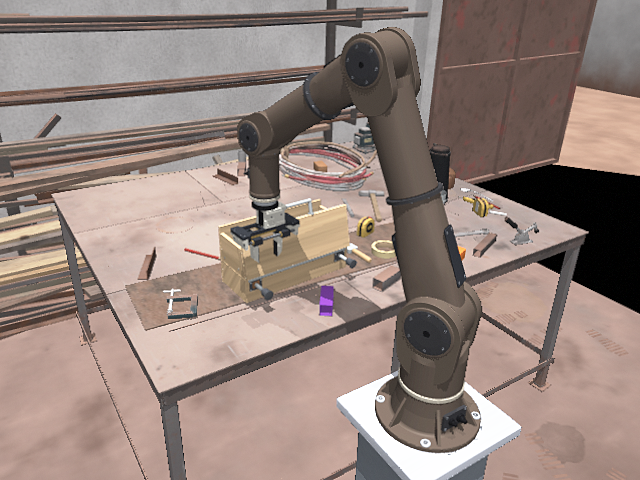

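View pics/b_wrist.png

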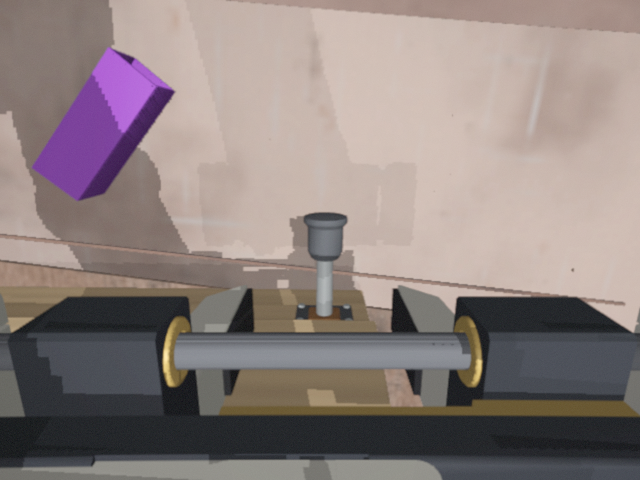

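```bash
python3 - <<'E'
from box import *
print(proj('wrist',W([[-.06,.165,.064],[-.074,.165,.064],[-.046,.165,.064],[0,.165,.064]])))
a=cv2.imread('pics/b_scene.png'); cv2.imwrite('pics/c4.png',cv2.resize(a[230:350,110:260],None,fx=5,fy=5,interpolation=2))
cv2.imwrite('pics/c5.png',cv2.resize(a[200:300,340:520],None,fx=4.4,fy=4.4,interpolation=2))
E
```

```text
[[322.40937363 234.88286784]
 [322.39627154 215.79737378]
 [322.42215747 253.46158472]
 [322.46208941 311.22325638]]
```

View pics/c4.png

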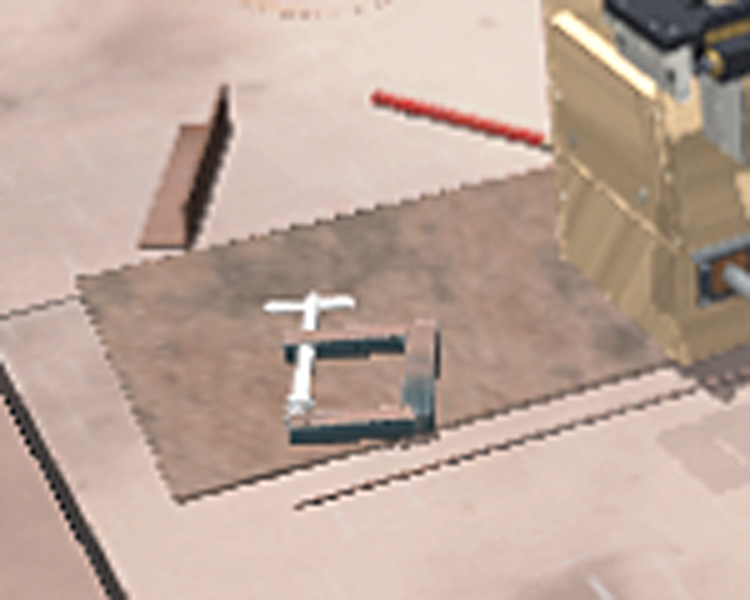

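View pics/c5.png

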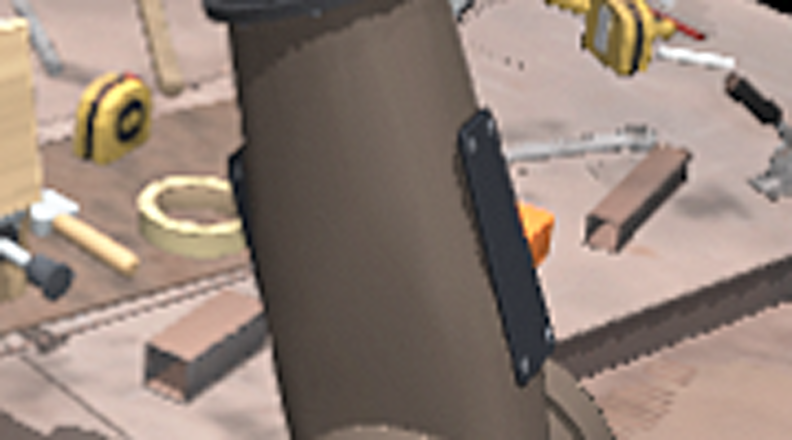

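View pics/b_side.png

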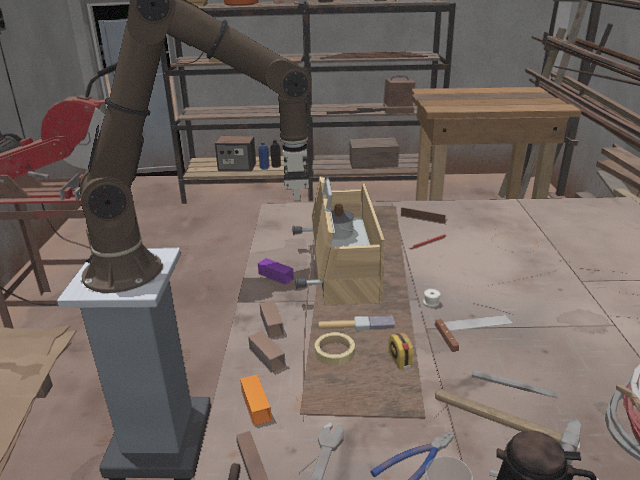

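```bash
python3 - <<'E'
from box import *
c=lambda u,v:(340+u/4.4,200+v/4.4)
P=plane('scene',[c(585,217),c(625,222),c(690,152),c(660,147)],.03); print(P, [np.linalg.norm(P[i]-P[i-1]) for i in range(4)])
P=plane('scene',[c(147,348),c(188,360)],.04); print(P)
E
```

```text
[[ 0.48973814 -0.68452778  0.03      ]
 [ 0.46652405 -0.70647755  0.03      ]
 [ 0.52863414 -0.85736818  0.03      ]
 [ 0.5489696  -0.84238118  0.03      ]] [np.float64(0.16860029786893277), np.float64(0.03194817416672041), np.float64(0.16317366705226674), np.float64(0.025261458407330104)]
[[ 0.49766214 -0.22815398  0.04      ]
 [ 0.46863525 -0.24362095  0.04      ]]
```

Candidates for the tubes, as pixels in the side view: brown A (272,319) and brown B (267,351) both measure about 110x35 mm. Look-alikes are orange (256,400), purple (275,271), a long brown piece (250,455) of about 165x28 mm, and an angle iron (423,214). I choose A and B; the crops show both as hollow square tubes. On the left of the box there are only the C clamp and the angle iron. The knobs project within 2 px of where they appear in the wrist view.

```bash
python3 -m pendant '[{"dp":[0,0,0.05],"rotation":[0,0,0],"fingers":-0.3},{"dp":[0,0,0.1],"rotation":[0,0,0],"fingers":-0.3},{"dp":[0,0,0.13],"rotation":[0,0,0],"fingers":-0.3},{"dp":[0,0,0.138],"rotation":[0,0,0],"fingers":-0.3},{"dp":[0,0,0.138],"rotation":[0,0,0],"fingers":1},{"dp":[0,0,0.138],"rotation":[0,0,0],"fingers":1},{"dp":[0,0,0.138],"rotation":[0,0,0],"fingers":1},{"dp":[0,0,0.138],"rotation":[0,0,0],"fingers":1},{"dp":[0,0,0.138],"rotation":[0,0,0],"fingers":1}]' 30
python3 - <<'E'
from box import *
s=state(); snap('wrist','d_w')
E
```

```text
clock: 2.68
position: [0.5591, 0.1353, 0.053]
ee_rot: [-2.134, -2.306, 0.0]
force: [-1.1, 0.8, 6.8]
width: 0.273
t 2.67 pos [0.5591 0.1353 0.053 ] F [-1.1  0.8  6.8] w 0.273 R
 [[-0.077  0.997 -0.   ]
 [ 0.997  0.077 -0.   ]
 [-0.    -0.    -1.   ]]
```

View pics/d_w.png

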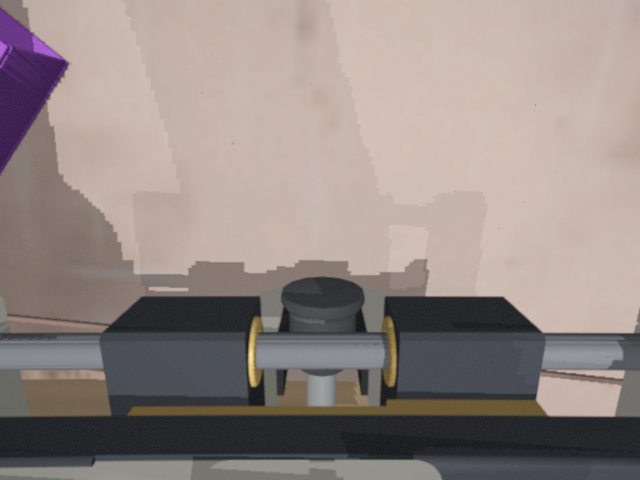

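```bash
python3 -m pendant '[{"dp":[0,-0.012,0],"rotation":[0,0,0],"fingers":1},{"dp":[0,-0.027,0],"rotation":[0,0,0],"fingers":1},{"dp":[0,-0.042,0],"rotation":[0,0,0],"fingers":1},{"dp":[0,-0.057,0],"rotation":[0,0,0],"fingers":1},{"dp":[0,-0.072,0],"rotation":[0,0,0],"fingers":1},{"dp":[0,-0.087,0],"rotation":[0,0,0],"fingers":1},{"dp":[0,-0.102,0],"rotation":[0,0,0],"fingers":1},{"dp":[0,-0.114,0],"rotation":[0,0,0],"fingers":1},{"dp":[0,-0.12,0],"rotation":[0,0,0],"fingers":1},{"dp":[0,-0.122,0],"rotation":[0,0,0],"fingers":1},{"dp":[0,-0.123,0],"rotation":[0,0,0],"fingers":1},{"dp":[0,-0.123,0],"rotation":[0,0,0],"fingers":1}]' 30
python3 - <<'E'
from box import *
s=state(); snap('wrist','e_w');snap('side','e_s')
print((Rb.T@(s['position']-O)).round(4))
E
```

```text
clock: 4.22
position: [0.443, 0.1279, 0.0537]
ee_rot: [2.129, 2.301, 0.018]
force: [25.3, 8.2, -29.5]
width: 0.274
t 4.22 pos [0.443  0.1279 0.0537] F [ 25.3   8.2 -29.5] w 0.274 R
 [[-0.077  0.997  0.013]
 [ 0.997  0.077  0.004]
 [ 0.003  0.013 -1.   ]]
[-0.1743  0.1672  0.0467]
```

View pics/e_w.png

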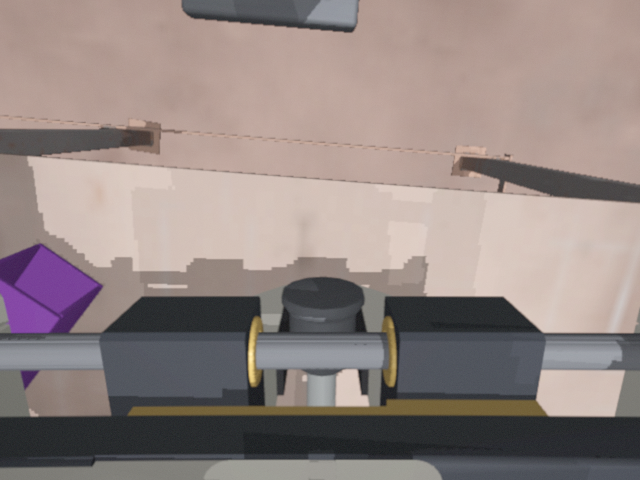

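```bash
python3 - <<'E'
from box import *
s=state();a=cv2.imread('pics/e_s.png'); q=proj('side',W([[-.18,.165,.064],[-.18+.014,.165,.064]])); print(q)
cv2.imwrite('pics/c6.png',cv2.resize(a[170:320,220:400],None,fx=4,fy=4,interpolation=2))
E
```

```text
t 4.33 pos [0.443  0.1279 0.0537] F [ 25.5   8.5 -28.6] w 0.271 R
 [[-0.077  0.997  0.013]
 [ 0.997  0.077  0.004]
 [ 0.003  0.013 -1.   ]]
[[260.60797638 232.07611595]
 [264.82982773 231.85446214]]
```

View pics/c6.png

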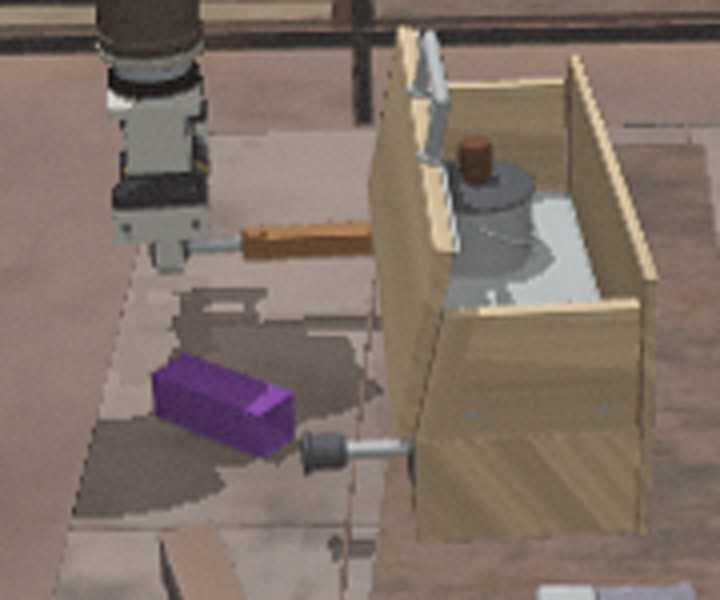

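```bash
python3 -m pendant '[{"dp":[0,0.003,0],"rotation":[0,0,0],"fingers":1},{"dp":[0,0.003,0],"rotation":[0,0,0],"fingers":0.2},{"dp":[0,0.003,0],"rotation":[0,0,0],"fingers":0.2},{"dp":[0,0.003,0],"rotation":[0,0,0],"fingers":0.2}]' 30
python3 - <<'E'
from box import *
s=state(); snap('wrist','f_w');snap('side','f_s')
print((Rb.T@(s['position']-O)).round(4)); delta(s['position'],down(YAW+np.pi/2))
E
```

```text
clock: 4.82
position: [0.4454, 0.1277, 0.0538]
ee_rot: [2.13, 2.301, 0.017]
force: [-0.1, -0.1, -0.3]
width: 0.401
t 4.83 pos [0.4454 0.1277 0.0538] F [-0.1 -0.1 -0.3] w 0.401 R
 [[-0.077  0.997  0.012]
 [ 0.997  0.077  0.003]
 [ 0.002  0.012 -1.   ]]
[-0.1719  0.1668  0.0468]
delta [-0.0002 -0.0003  0.    ] [ 0.0126 -0.0027 -0.0003]
```

View pics/f_w.png

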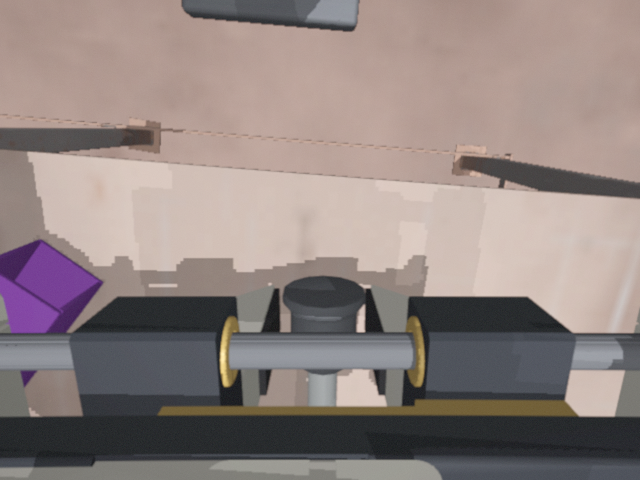

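```bash
python3 - <<'E'
from box import *
for x in [-.174,-.177,-.18,-.183]:
    print(x, proj('wrist',W([[x-.014,.165,.064],[x-.014,.165,.08],[x-.014,.181,.064],[x-.014,.149,.064]])).round(1).tolist())
E
python3 -c "
import cv2;a=cv2.imread('pics/f_w.png');cv2.imwrite('pics/c7.png',cv2.resize(a[260:410,230:420],None,fx=4,fy=4,interpolation=2))"
```

```text
-0.174 [[318.3, 288.2], [318.0, 306.7], [360.5, 288.1], [276.1, 288.3]]
-0.177 [[318.3, 280.8], [317.9, 298.6], [360.7, 280.8], [275.8, 280.9]]
-0.18 [[318.2, 273.4], [317.9, 290.4], [360.9, 273.3], [275.5, 273.5]]
-0.183 [[318.2, 265.8], [317.9, 282.1], [361.1, 265.8], [275.2, 265.9]]
```

View pics/c7.png

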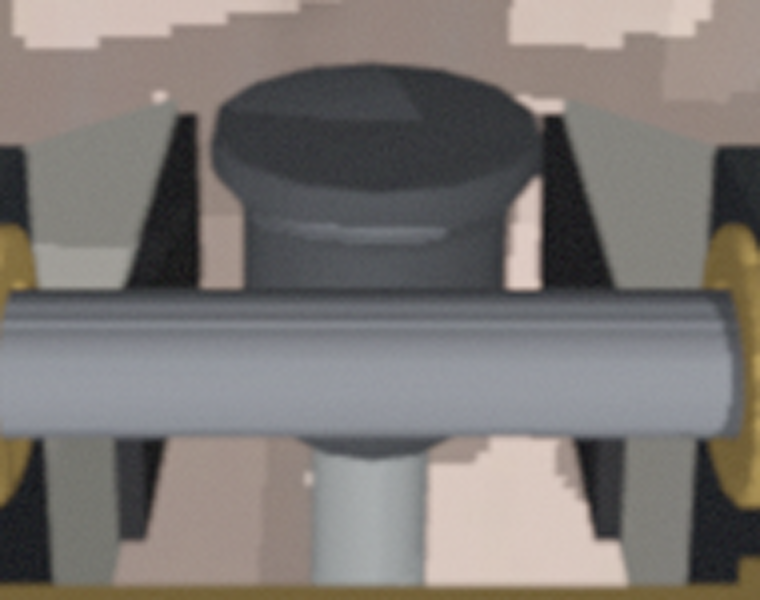

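```bash
python3 -m pendant '[{"dp":[-0.001,0,0],"rotation":[0.0126,0,0],"fingers":0.2},{"dp":[-0.001,0,0],"rotation":[0.0126,0,0],"fingers":1},{"dp":[-0.001,0,0],"rotation":[0.0126,0,0],"fingers":1},{"dp":[-0.001,0,0],"rotation":[0.0126,0,0],"fingers":1},{"dp":[-0.001,-0.002,0],"rotation":[0.0126,0,0],"fingers":1},{"dp":[-0.001,-0.004,0],"rotation":[0.0126,0,0],"fingers":1},{"dp":[-0.001,-0.006,0],"rotation":[0.0126,0,0],"fingers":1},{"dp":[-0.001,-0.008,0],"rotation":[0.0126,0,0],"fingers":1},{"dp":[-0.001,-0.009,0],"rotation":[0.0126,0,0],"fingers":1}]' 25
python3 - <<'E'
from box import *
s=state(); snap('wrist','g_w')
print((Rb.T@(s['position']-O)).round(4)); delta(s['position'],down(YAW+np.pi/2))
E
```

```text
clock: 6.05
position: [0.4441, 0.128, 0.0544]
ee_rot: [2.131, 2.301, 0.02]
force: [26.9, 4.7, -31.4]
width: 0.269
t 6.05 pos [0.4441 0.128  0.0544] F [ 26.9   4.7 -31.4] w 0.269 R
 [[-0.077  0.997  0.013]
 [ 0.997  0.077  0.006]
 [ 0.005  0.013 -1.   ]]
[-0.1732  0.1672  0.0474]
delta [ 0. -0. -0.] [ 0.013  -0.0051 -0.001 ]
```

```bash
sed -i 's/^def W/O=O+0.0025*Rb[:,0]\ndef W/' box.py; python3 -m pendant '[{"dp":[0,0.003,0],"rotation":[0,0,0],"fingers":0.9},{"dp":[0,0.003,0],"rotation":[0,0,0],"fingers":0},{"dp":[0,0.003,0],"rotation":[0,0,0],"fingers":-0.3},{"dp":[0,0.003,0],"rotation":[0,0,0],"fingers":-0.3},{"dp":[0,0.003,-0.06],"rotation":[0,0,0],"fingers":-0.3},{"dp":[0,0.003,-0.12],"rotation":[0,0,0],"fingers":-0.3},{"dp":[0,0.003,-0.14],"rotation":[0,0,0],"fingers":-0.3},{"dp":[0,0.003,-0.14],"rotation":[0,0,0],"fingers":-0.3}]' 20
python3 - <<'E'
from box import *
s=state(); im,p=snap('wrist','i_w')
print('knob front out', proj('wrist',W([[-.194,.165,.064],[-.191,.165,.064],[-.188,.165,.064]]),p))
p=W([-.060,-.165,.064]); delta([p[0],p[1],.19],down(YAW+np.pi/2))
E
```

```text
clock: 7.1
position: [0.4461, 0.1276, 0.1959]
ee_rot: [2.13, 2.3, 0.026]
force: [0.1, -0.1, 0.1]
width: 0.646
t 7.1 pos [0.4461 0.1276 0.1959] F [ 0.1 -0.1  0.1] w 0.646 R
 [[-0.077  0.997  0.016]
 [ 0.997  0.077  0.008]
 [ 0.006  0.016 -1.   ]]
knob front out [[319.33392245 205.13457075]
 [319.34980352 209.23798264]
 [319.36557754 213.31610003]]
delta [-0.3314  0.1148  0.0043] [ 0.0139 -0.0055 -0.0008]
```

View pics/i_w.png

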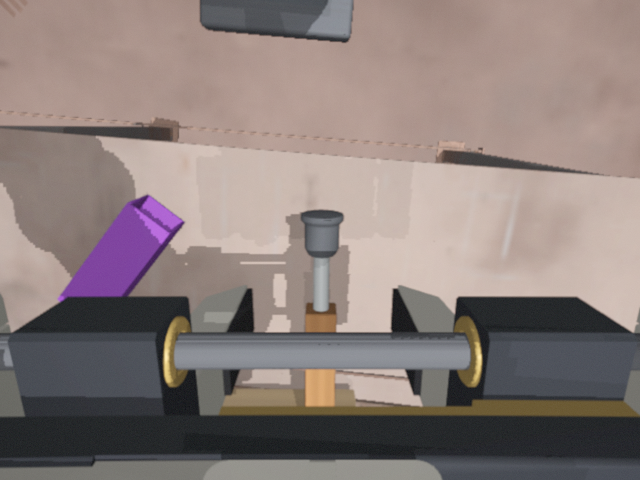

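```bash
python3 - <<'E'
from box import *
a=cv2.imread('pics/b_wrist.png')[190:330,270:380];b=cv2.imread('pics/i_w.png')[190:330,270:380]
cv2.imwrite('pics/c8.png',cv2.resize(np.hstack([a,b]),None,fx=3.6,fy=3.6,interpolation=2))
E
```

```text
(no output)
```

View pics/c8.png

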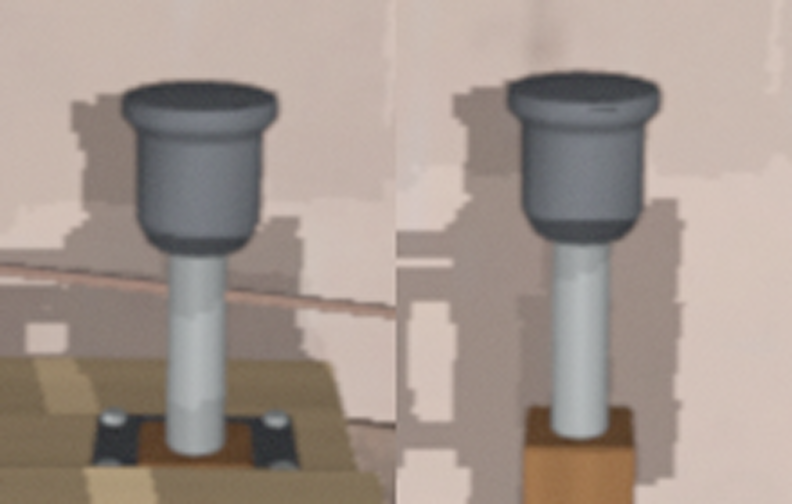

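```bash
python3 - <<'E'
from box import *
a,_=snap('side','j_s');b,_=snap('scene','j_sc')
a0=cv2.imread('pics/a_side.png');b0=cv2.imread('pics/b_scene.png')
A=np.vstack([a0[212:250,235:335],a[212:250,235:335]]);cv2.imwrite('pics/c9.png',cv2.resize(A,None,fx=7,fy=7,interpolation=2))
A=np.hstack([b0[270:330,230:300],b[270:330,230:300]]);cv2.imwrite('pics/c10.png',cv2.resize(A,None,fx=5.6,fy=5.6,interpolation=2))
for x in (-.06,-.17,-.175,-.18): print(x,[proj(n,W([[x-.0025,.165,.064],[x-.014-.0025,.165,.064]])).round(1).tolist() for n in('side','scene')])
E
```

```text
-0.06 [[[296.7, 230.2], [292.5, 230.4]], [[266.5, 293.7], [269.1, 295.7]]]
-0.17 [[[263.6, 231.9], [259.4, 232.1]], [[287.3, 310.7], [290.1, 313.0]]]
-0.175 [[[262.1, 232.0], [257.9, 232.2]], [[288.3, 311.5], [291.1, 313.8]]]
-0.18 [[[260.6, 232.1], [256.4, 232.3]], [[289.3, 312.3], [292.1, 314.7]]]
```

View pics/c9.png

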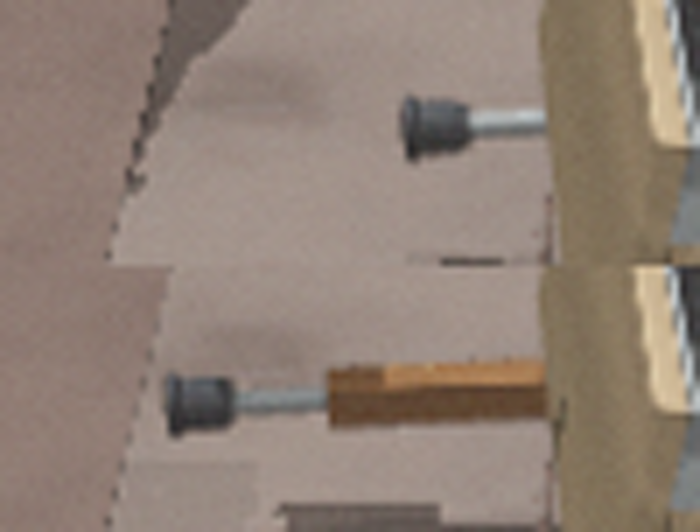

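View pics/c10.png

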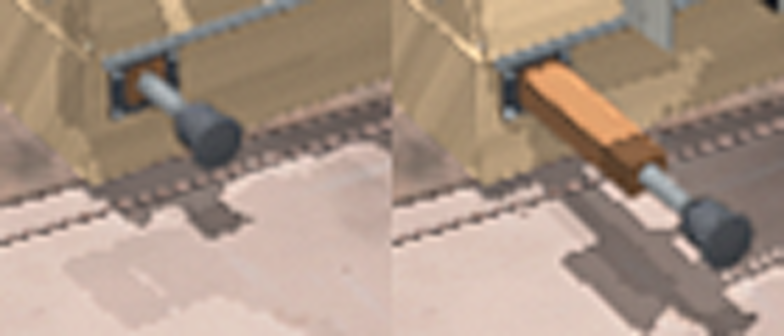

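```bash
python3 - <<'E'
from box import *
s=state(); print(s['joints'].round(3)); p=W([-.147,.167,.064]); delta([p[0],p[1],.052],down(YAW+np.pi/2))
E
```

```text
t 7.25 pos [0.4445 0.127  0.1932] F [-0.2 -0.8 -0.7] w 0.65 R
 [[-0.077  0.997  0.011]
 [ 0.997  0.077  0.005]
 [ 0.004  0.011 -1.   ]]
[-0.499  0.197  0.124  2.016 -0.032  0.918  1.289]
delta [1.000e-04 2.680e-02 1.415e-01] [ 0.0112 -0.0044 -0.0009]
```

```bash
python3 -m pendant '[{"dp":[0,0.027,0.05],"rotation":[0.011,-0.004,0],"fingers":-0.3},{"dp":[0,0.027,0.1],"rotation":[0.011,-0.004,0],"fingers":-0.3},{"dp":[0,0.027,0.135],"rotation":[0.011,-0.004,0],"fingers":-0.3},{"dp":[0,0.027,0.141],"rotation":[0.011,-0.004,0],"fingers":0.64},{"dp":[0,0.027,0.141],"rotation":[0.011,-0.004,0],"fingers":0.64},{"dp":[0,0.027,0.141],"rotation":[0.011,-0.004,0],"fingers":0.64},{"dp":[0,0.027,0.141],"rotation":[0.011,-0.004,0],"fingers":0.64},{"dp":[0,0.023,0.141],"rotation":[0.011,-0.004,0],"fingers":0.64},{"dp":[0,0.019,0.141],"rotation":[0.011,-0.004,0],"fingers":0.64},{"dp":[0,0.016,0.141],"rotation":[0.011,-0.004,0],"fingers":0.64},{"dp":[0,0.014,0.141],"rotation":[0.011,-0.004,0],"fingers":0.64}]' 20
python3 - <<'E'
from box import *
s=state(); print((Rb.T@(s['position']-O)).round(4)); snap('wrist','k_w')
E
```

```text
clock: 8.62
position: [0.4671, 0.1299, 0.054]
ee_rot: [2.13, 2.298, 0.019]
force: [23.9, 1.3, -15.1]
width: 0.18
t 8.62 pos [0.4671 0.1299 0.054 ] F [ 23.9   1.3 -15.1] w 0.18 R
 [[-0.076  0.997  0.014]
 [ 0.997  0.076  0.003]
 [ 0.002  0.014 -1.   ]]
[-0.1526  0.1673  0.047 ]
```

View pics/k_w.png

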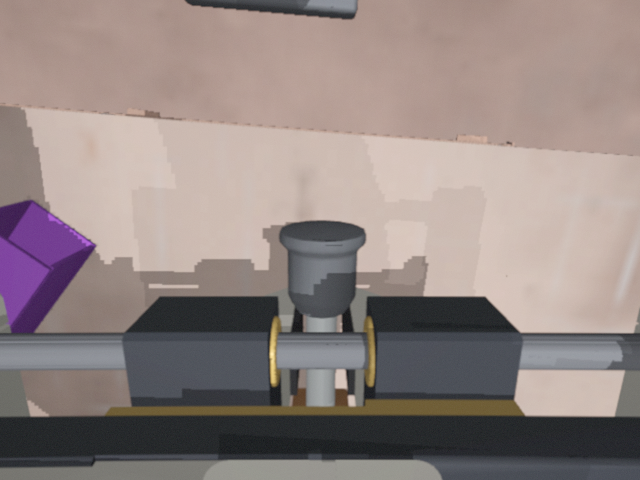

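```bash
python3 -m pendant '[{"dp":[0,0,0],"rotation":[0,0,0],"fingers":-0.3},{"dp":[0,0,0],"rotation":[0,0,0],"fingers":-0.3},{"dp":[0,0,0],"rotation":[0,0,0],"fingers":-0.3},{"dp":[0,0,-0.04],"rotation":[0.012,0,0],"fingers":-0.3},{"dp":[0,0,-0.1],"rotation":[0.012,0,0],"fingers":-0.3},{"dp":[0,0,-0.14],"rotation":[0.012,0,0],"fingers":-0.3},{"dp":[-0.05,0.02,-0.14],"rotation":[0.012,0,0],"fingers":-0.3},{"dp":[-0.1,0.04,-0.14],"rotation":[0.012,0,0],"fingers":-0.3}]' 20
python3 - <<'E'
from box import *
s=state(); a,_=snap('side','l_s'); b,_=snap('scene','l_sc')
a0=cv2.imread('pics/a_side.png');b0=cv2.imread('pics/b_scene.png')
A=np.vstack([a0[212:250,235:335],a[212:250,235:335]]);cv2.imwrite('pics/c11.png',cv2.resize(A,None,fx=7,fy=7,interpolation=2))
A=np.hstack([b0[270:330,230:300],b[270:330,230:300]]);cv2.imwrite('pics/c12.png',cv2.resize(A,None,fx=5.6,fy=5.6,interpolation=2))
p=W([-.060,-.165,.064]); delta([p[0],p[1],.19],down(YAW+np.pi/2))
E
```

```text
clock: 9.68
position: [0.5127, 0.0323, 0.195]
ee_rot: [-2.133, -2.306, -0.006]
force: [1.5, -0.0, -0.5]
width: 0.648
t 9.68 pos [0.5127 0.0323 0.195 ] F [ 1.5 -0.  -0.5] w 0.648 R
 [[-0.078  0.997  0.003]
 [ 0.997  0.078  0.003]
 [ 0.003  0.003 -1.   ]]
delta [-0.2251  0.0561  0.0048] [ 0.0027  0.0004 -0.0096]
```

View pics/c11.png

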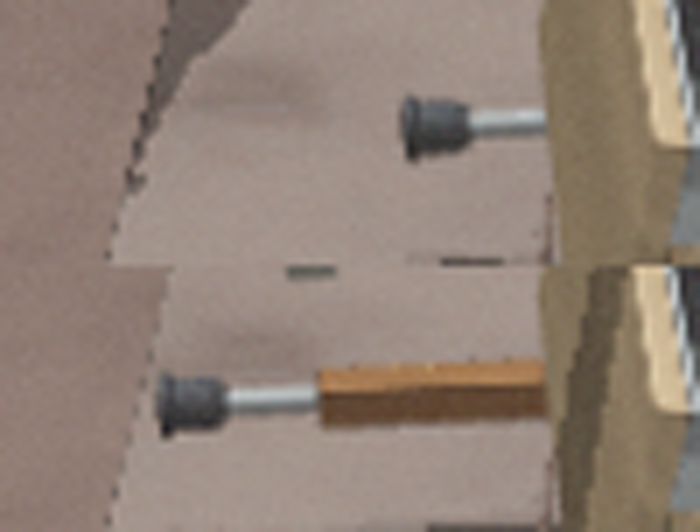

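View pics/c12.png

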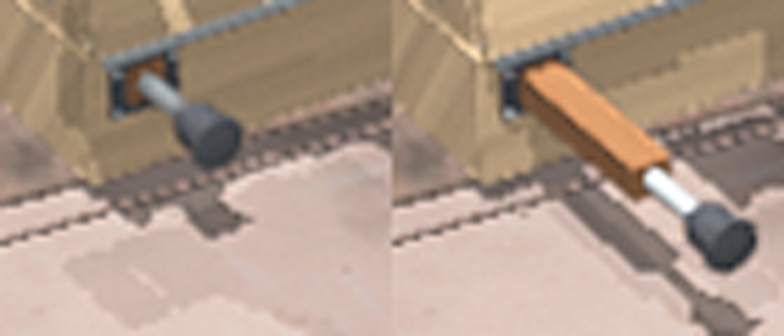

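```bash
python3 -m pendant '[{"dp":[-0.06,0.015,0],"rotation":[0,0,-0.01],"fingers":-0.3},{"dp":[-0.12,0.03,0],"rotation":[0,0,-0.01],"fingers":-0.3},{"dp":[-0.18,0.045,0],"rotation":[0,0,-0.01],"fingers":-0.3},{"dp":[-0.225,0.056,0.005],"rotation":[0,0,-0.01],"fingers":-0.3},{"dp":[-0.225,0.056,0.005],"rotation":[0,0,-0.01],"fingers":-0.3},{"dp":[-0.225,0.056,0.005],"rotation":[0,0,-0.01],"fingers":-0.3}]' 20
python3 - <<'E'
from box import *
s=state(); im,p=snap('wrist','m_w'); print('pred',proj('wrist',W([[-.06,-.165,.064],[-.074,-.165,.064]]),p).round(1))
cv2.imwrite('pics/c13.png',cv2.resize(im[150:350,220:420],None,fx=3,fy=3))
p=W([-.060,-.165,.064]); delta([p[0],p[1],.052],down(YAW+np.pi/2))
E
```

```text
clock: 10.52
position: [0.5844, -0.1931, 0.1891]
ee_rot: [2.133, 2.306, 0.002]
force: [-0.2, 1.3, -0.3]
width: 0.648
t 10.53 pos [ 0.5844 -0.1931  0.1891] F [-0.2  1.3 -0.3] w 0.648 R
 [[-0.078  0.997  0.001]
 [ 0.997  0.078  0.001]
 [ 0.001  0.001 -1.   ]]
pred [[321.  238.1]
 [320.9 219. ]]
delta [-2.100e-03  1.000e-04  1.373e-01] [ 0.0017 -0.001   0.0018]
```

View pics/c13.png

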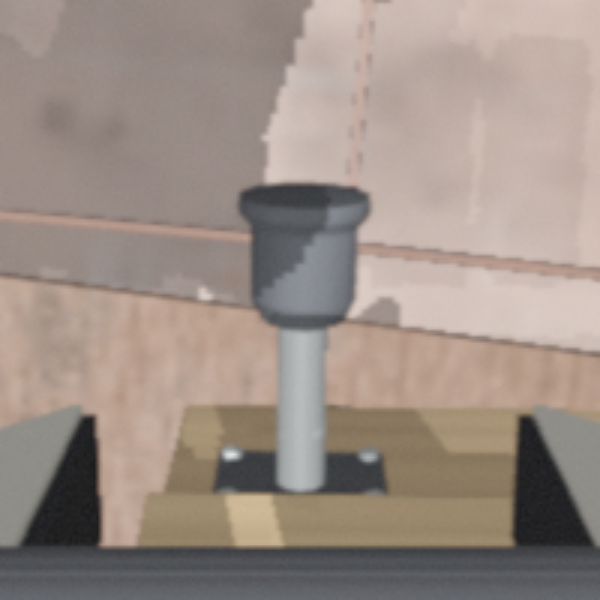

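```bash
sed -i '/^O=O+0.0025/d' box.py; python3 -m pendant '[{"dp":[-0.001,-0.002,0.05],"rotation":[0,0,0],"fingers":-0.3},{"dp":[-0.001,-0.002,0.1],"rotation":[0,0,0],"fingers":-0.3},{"dp":[-0.001,-0.002,0.132],"rotation":[0,0,0],"fingers":0},{"dp":[-0.001,-0.002,0.137],"rotation":[0,0,0],"fingers":0.5},{"dp":[-0.001,-0.002,0.137],"rotation":[0,0,0],"fingers":1},{"dp":[-0.001,-0.002,0.137],"rotation":[0,0,0],"fingers":1},{"dp":[-0.001,-0.002,0.137],"rotation":[0,0,0],"fingers":1},{"dp":[-0.001,-0.012,0.137],"rotation":[0,0,0],"fingers":1},{"dp":[-0.001,-0.027,0.137],"rotation":[0,0,0],"fingers":1},{"dp":[-0.001,-0.042,0.137],"rotation":[0,0,0],"fingers":1},{"dp":[-0.001,-0.057,0.137],"rotation":[0,0,0],"fingers":1},{"dp":[-0.001,-0.072,0.137],"rotation":[0,0,0],"fingers":1},{"dp":[-0.001,-0.087,0.137],"rotation":[0,0,0],"fingers":1},{"dp":[-0.001,-0.097,0.137],"rotation":[0,0,0],"fingers":1},{"dp":[-0.001,-0.102,0.137],"rotation":[0,0,0],"fingers":1},{"dp":[-0.001,-0.102,0.137],"rotation":[0,0,0],"fingers":1}]' 20
python3 - <<'E'
from box import *
s=state(); print((Rb.T@(s['position']-O)).round(4)); snap('side','n_s')
E
```

```text
clock: 12.58
position: [0.4837, -0.2003, 0.0537]
ee_rot: [2.13, 2.308, 0.007]
force: [-1.5, 4.3, 15.9]
width: 0.272
t 12.57 pos [ 0.4837 -0.2003  0.0537] F [-1.5  4.3 15.9] w 0.272 R
 [[-0.08   0.997  0.004]
 [ 0.997  0.08   0.002]
 [ 0.002  0.004 -1.   ]]
[-0.1591 -0.1631  0.0467]
```

View pics/n_s.png

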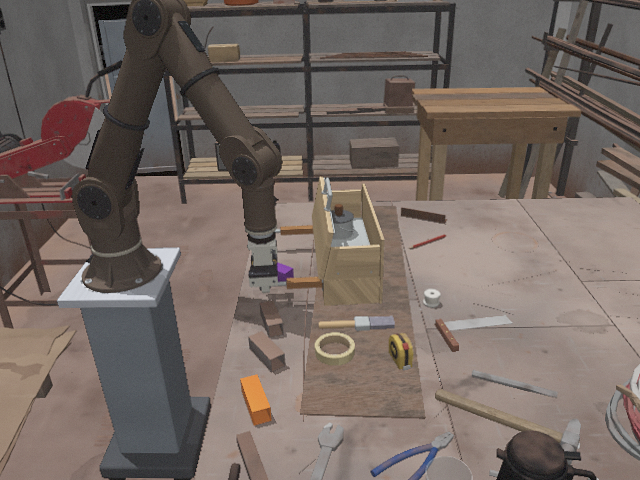

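```bash
python3 -m pendant '[{"dp":[0,-0.008,0.001],"rotation":[0,0,0],"fingers":1},{"dp":[0,-0.016,0.001],"rotation":[0,0,0],"fingers":1},{"dp":[0,-0.021,0.001],"rotation":[0,0,0],"fingers":1},{"dp":[0,-0.024,0.001],"rotation":[0,0,0],"fingers":1},{"dp":[0,-0.027,0.001],"rotation":[0,0,0],"fingers":1},{"dp":[0,-0.027,0.001],"rotation":[0,0,0],"fingers":1}]' 30
python3 - <<'E'
from box import *
s=state(); print((Rb.T@(s['position']-O)).round(4)); snap('wrist','p_w')
E
```

```text
clock: 13.38
position: [0.4651, -0.2015, 0.0542]
ee_rot: [2.118, 2.303, 0.02]
force: [26.4, 3.9, -15.3]
width: 0.269
t 13.38 pos [ 0.4651 -0.2015  0.0542] F [ 26.4   3.9 -15.3] w 0.269 R
 [[-0.083  0.996  0.018]
 [ 0.997  0.083  0.   ]
 [-0.001  0.018 -1.   ]]
[-0.1778 -0.1629  0.0472]
```

View pics/p_w.png

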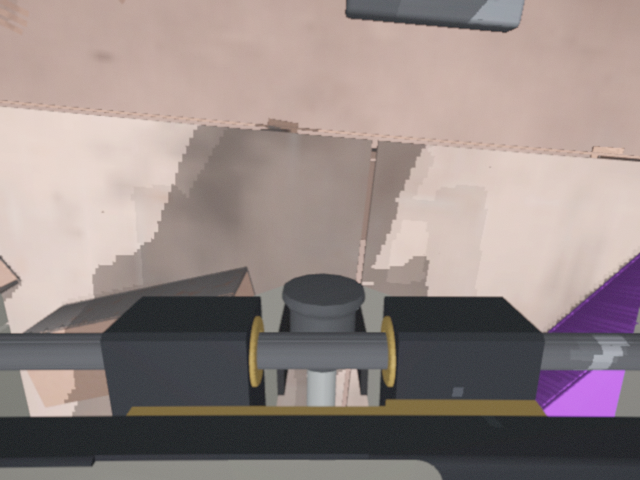

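```bash
python3 -m pendant '[{"dp":[0,0,0],"rotation":[0,0,0],"fingers":-0.3},{"dp":[0,0,0],"rotation":[0,0,0],"fingers":-0.3},{"dp":[0,0,0],"rotation":[0,0,0],"fingers":-0.3},{"dp":[0,0,-0.06],"rotation":[0.018,0,0],"fingers":-0.3},{"dp":[0,0,-0.12],"rotation":[0.018,0,0],"fingers":-0.3},{"dp":[0,0,-0.18],"rotation":[0.018,0,0.15],"fingers":-0.3},{"dp":[0,0,-0.24],"rotation":[0.018,0,0.3],"fingers":-0.3},{"dp":[0.03,0.04,-0.28],"rotation":[0.0,0,0.48],"fingers":-0.3}]' 20
python3 - <<'E'
from box import *
s=state(); print(s['joints'].round(2))
a,_=snap('side','q_s'); b,_=snap('scene','q_sc')
p=W([.032,0,.280]); delta([p[0],p[1],.34],down(YAW))
A=a[180:330,235:435];cv2.imwrite('pics/c14.png',cv2.resize(A,None,fx=4,fy=4,interpolation=2))
E
```

```text
clock: 14.42
position: [0.4948, -0.1726, 0.3371]
ee_rot: [2.617, 1.717, 0.026]
force: [1.6, 0.8, -0.5]
width: 0.652
t 14.43 pos [ 0.4948 -0.1726  0.3371] F [ 1.6  0.8 -0.5] w 0.652 R
 [[ 0.398  0.917  0.02 ]
 [ 0.917 -0.398 -0.001]
 [ 0.007  0.019 -1.   ]]
[-0.07  0.18  0.37  1.68 -0.07  1.28  1.48]
delta [0.1943 0.093  0.0022] [ 0.0147 -0.0227  1.0947]
```

View pics/c14.png

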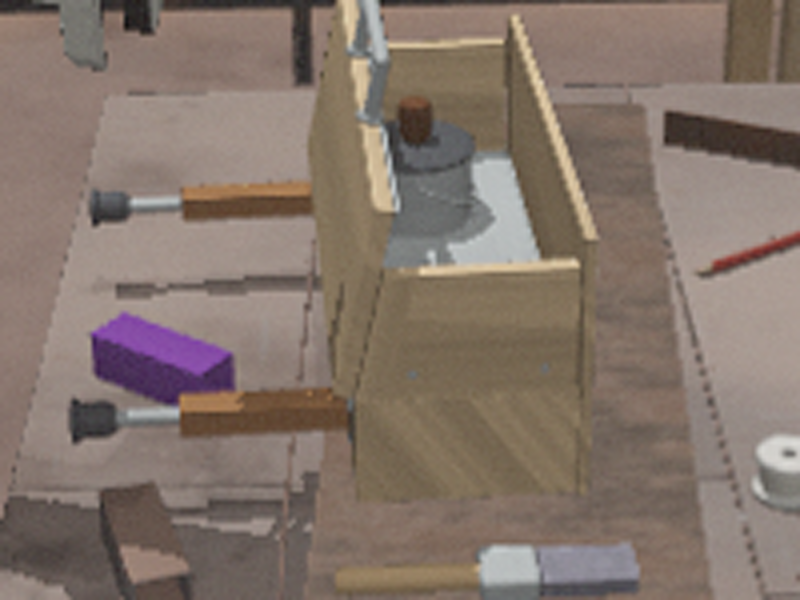

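View pics/q_sc.png

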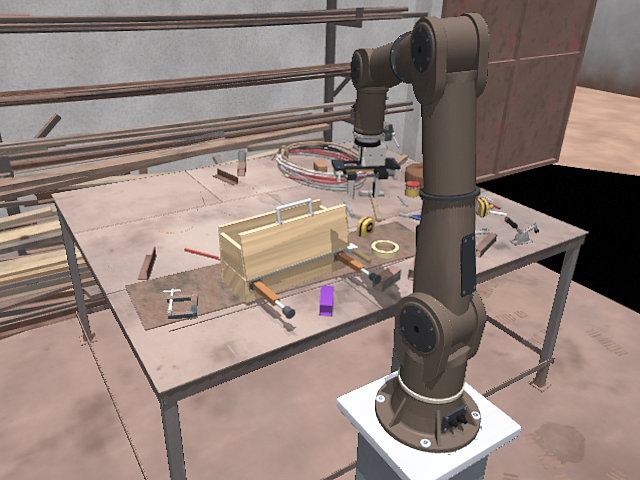

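```bash
python3 - <<'E'
from box import *
for y in(.165,-.165):
    q=proj('side',W([[x-.014,y,.064] for x in(-.06,-.17,-.175,-.18)])); print(y,q.round(1).tolist())
    q=proj('scene',W([[x-.014,y,.064] for x in(-.06,-.17,-.175,-.18)])); print(y,q.round(1).tolist())
a=cv2.imread('pics/a_side.png');b=cv2.imread('pics/q_s.png')
A=np.vstack([a[265:300,240:330],b[265:300,240:330]]);cv2.imwrite('pics/c15.png',cv2.resize(A,None,fx=8,fy=8,interpolation=2))
E
```

```text
0.165 [[292.5, 230.4], [259.4, 232.1], [257.9, 232.2], [256.4, 232.3]]
0.165 [[269.1, 295.7], [290.1, 313.0], [291.1, 313.8], [292.1, 314.7]]
-0.165 [[296.0, 283.2], [256.5, 285.5], [254.8, 285.6], [253.0, 285.7]]
-0.165 [[353.0, 264.1], [375.6, 278.2], [376.7, 278.8], [377.8, 279.5]]
```

View pics/c15.png

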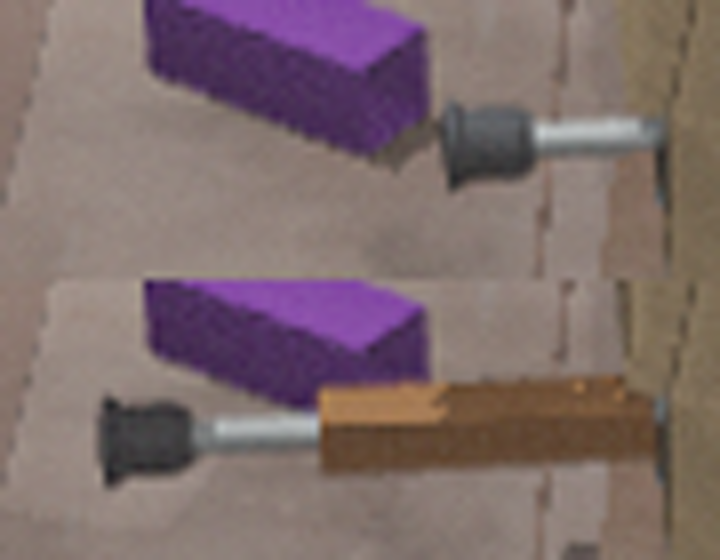

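```bash
python3 - <<'E'
from box import *
p=W([-.174,.166,.064]); delta([p[0],p[1],.19],down(YAW+np.pi/2))
E
```

```text
delta [ 0.2458 -0.1696  0.1468] [ 0.0254 -0.0055 -0.476 ]
```

```bash
python3 -m pendant '[{"dp":[0.05,-0.034,0.02],"rotation":[0.01,0,-0.15],"fingers":-0.3},{"dp":[0.1,-0.068,0.04],"rotation":[0.02,0,-0.3],"fingers":-0.3},{"dp":[0.15,-0.1,0.06],"rotation":[0.025,-0.005,-0.45],"fingers":-0.3},{"dp":[0.2,-0.14,0.1],"rotation":[0.025,-0.005,-0.476],"fingers":-0.3},{"dp":[0.246,-0.17,0.147],"rotation":[0.025,-0.005,-0.476],"fingers":-0.3},{"dp":[0.246,-0.17,0.147],"rotation":[0.025,-0.005,-0.476],"fingers":-0.3},{"dp":[0.246,-0.17,0.147],"rotation":[0.025,-0.005,-0.476],"fingers":-0.3}]' 20
python3 - <<'E'
from box import *
s=state(); p=W([-.176,.166,.064]); delta([p[0],p[1],.052],down(YAW+np.pi/2))
im,p=snap('wrist','r_w'); print(proj('wrist',W([[x-.014,.165,.064] for x in(-.17,-.175,-.18)]),p).round(1).tolist())
cv2.imwrite('pics/c16.png',cv2.resize(im[150:350,220:420],None,fx=3,fy=3))
E
```

```text
clock: 15.4
position: [0.4411, 0.1274, 0.1881]
ee_rot: [-2.128, -2.309, 0.005]
force: [0.1, -0.9, 0.0]
width: 0.649
t 15.4 pos [0.4411 0.1274 0.1881] F [ 0.1 -0.9  0. ] w 0.649 R
 [[-0.081  0.997 -0.003]
 [ 0.997  0.081 -0.001]
 [-0.001 -0.004 -1.   ]]
delta [-0.0008  0.0006  0.1361] [-0.0035  0.0008  0.0037]
[[320.4, 227.6], [320.4, 220.8], [320.4, 213.8]]
```

View pics/c16.png

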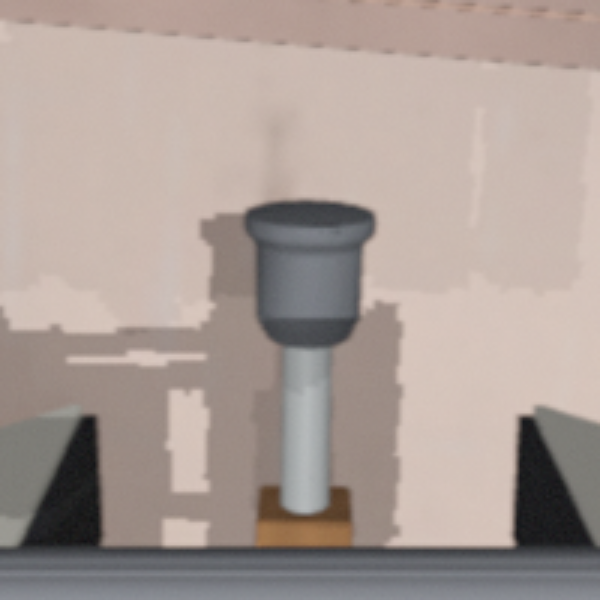

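```bash
python3 -m pendant '[{"dp":[0,0.001,0.05],"rotation":[0,0,0.004],"fingers":-0.3},{"dp":[0,0.001,0.1],"rotation":[0,0,0.004],"fingers":-0.3},{"dp":[0,0.001,0.13],"rotation":[0,0,0.004],"fingers":0},{"dp":[0,0.001,0.136],"rotation":[0,0,0.004],"fingers":0.5},{"dp":[0,0.001,0.136],"rotation":[0,0,0.004],"fingers":1},{"dp":[0,0.001,0.136],"rotation":[0,0,0.004],"fingers":1},{"dp":[0,0.001,0.136],"rotation":[0,0,0.004],"fingers":1},{"dp":[0,-0.003,0.136],"rotation":[0,0,0.004],"fingers":1},{"dp":[0,-0.006,0.136],"rotation":[0,0,0.004],"fingers":1},{"dp":[0,-0.009,0.136],"rotation":[0,0,0.004],"fingers":1},{"dp":[0,-0.012,0.136],"rotation":[0,0,0.004],"fingers":1},{"dp":[0,-0.014,0.136],"rotation":[0,0,0.004],"fingers":1},{"dp":[0,-0.014,0.136],"rotation":[0,0,0.004],"fingers":1}]' 50
python3 - <<'E'
from box import *
s=state();print((Rb.T@(s['position']-O)).round(4)); im,p=snap('side','s_s')
cv2.imwrite('pics/c17.png',cv2.resize(im[200:260,230:340],None,fx=6,fy=6))
im,p=snap('wrist','s_w')
E
```

```text
clock: 17.08
position: [0.4432, 0.1281, 0.0564]
ee_rot: [2.129, 2.291, 0.034]
force: [44.4, 3.8, -45.4]
width: 0.267
t 17.07 pos [0.4432 0.1281 0.0564] F [ 44.4   3.8 -45.4] w 0.267 R
 [[-0.073  0.997  0.025]
 [ 0.997  0.073  0.007]
 [ 0.005  0.025 -1.   ]]
[-0.174   0.1674  0.0494]
```

View pics/s_w.png

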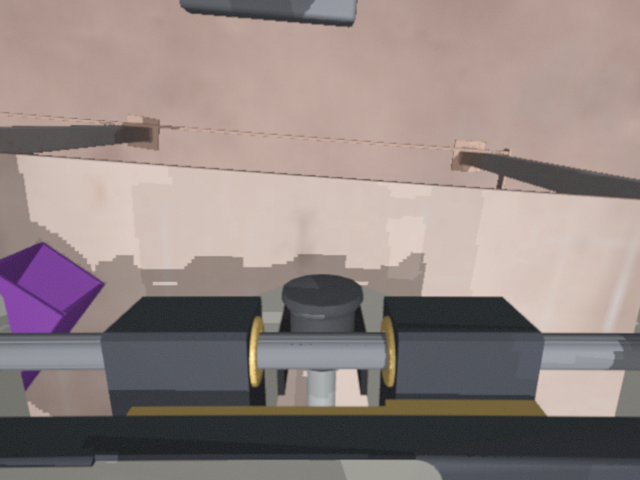

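View pics/c17.png

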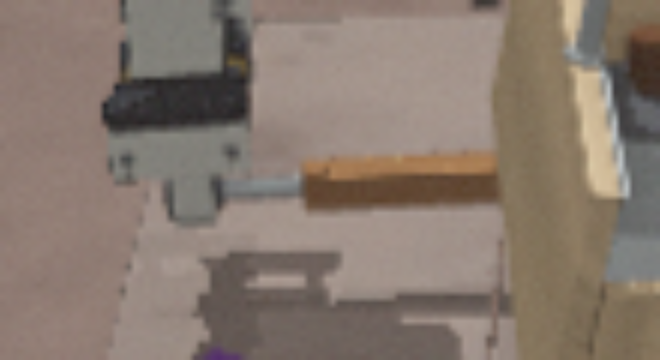

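```bash
cat > box.py <<'E'
from h import *
YAW=np.radians(3.7); O=np.array([0.632,-0.0253,0.007])
Rb=R.from_euler('z',YAW).as_matrix()
def W(p): return O+np.asarray(p,float)@Rb.T
E
python3 -m pendant '[{"dp":[0,0,0],"rotation":[0,0,0],"fingers":0.8},{"dp":[0,0,0],"rotation":[0,0,0],"fingers":-0.3},{"dp":[0,0,0],"rotation":[0,0,0],"fingers":-0.3},{"dp":[0,0,0],"rotation":[0,0,0],"fingers":-0.3},{"dp":[0,0,-0.05],"rotation":[0.02,0,0],"fingers":-0.3},{"dp":[0,0,-0.11],"rotation":[0.02,0,0],"fingers":-0.3},{"dp":[0,0,-0.17],"rotation":[0.02,0,0.15],"fingers":-0.3},{"dp":[0,0,-0.23],"rotation":[0.02,0,0.3],"fingers":-0.3},{"dp":[-0.01,0,-0.28],"rotation":[0.02,0,0.48],"fingers":-0.3},{"dp":[-0.03,0,-0.29],"rotation":[0.02,0,0.65],"fingers":-0.3}]' 20
python3 - <<'E'
from box import *
s=state(); print(s['joints'].round(2))
p=W([.032-.03,0,.280]); delta([p[0],p[1],.36],down(YAW))
snap('wrist','t_w'); a,_=snap('side','t_s')
b0=cv2.imread('pics/q_s.png')
cv2.imwrite('pics/c18.png',cv2.resize(np.vstack([b0[210:250,240:340],a[210:250,240:340]]),None,fx=7,fy=7))
# checks of box pose
for n in('side',):
  print(proj(n,W([[.164,-.2,.205],[.164,.2,.205],[.032,-.06,.28],[.032,.06,.28],[.155,-.2,0],[0,-.2,0.]])).round(1).tolist())
E
```

```text
clock: 18.42
position: [0.4389, 0.0969, 0.3496]
ee_rot: [-2.758, -1.489, -0.026]
force: [1.2, -0.8, -0.9]
width: 0.651
t 18.43 pos [0.4389 0.0969 0.3496] F [ 1.2 -0.8 -0.9] w 0.651 R
 [[ 0.549  0.836  0.011]
 [ 0.836 -0.549  0.014]
 [ 0.018  0.001 -1.   ]]
[-0.49  0.04  0.17  1.79 -0.02  1.3   0.67]
delta [ 0.0051  0.2301 -0.01  ] [-0.0069 -0.0172  0.9255]
[[384.3, 240.2], [364.2, 183.8], [330.0, 195.4], [326.9, 179.7], [378.7, 304.9], [323.7, 307.8]]
```

View pics/t_w.png

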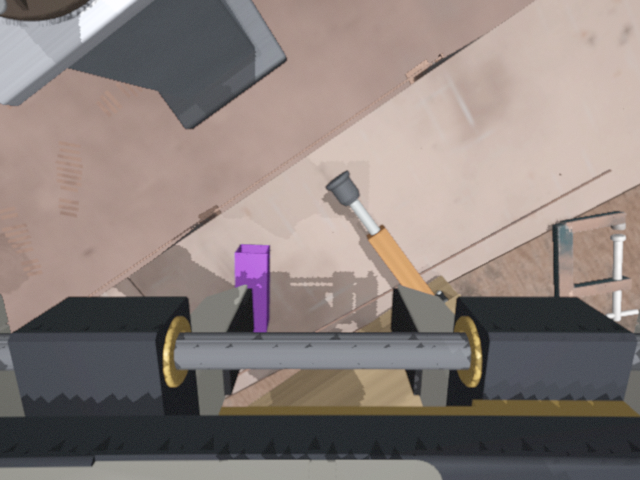

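View pics/c18.png

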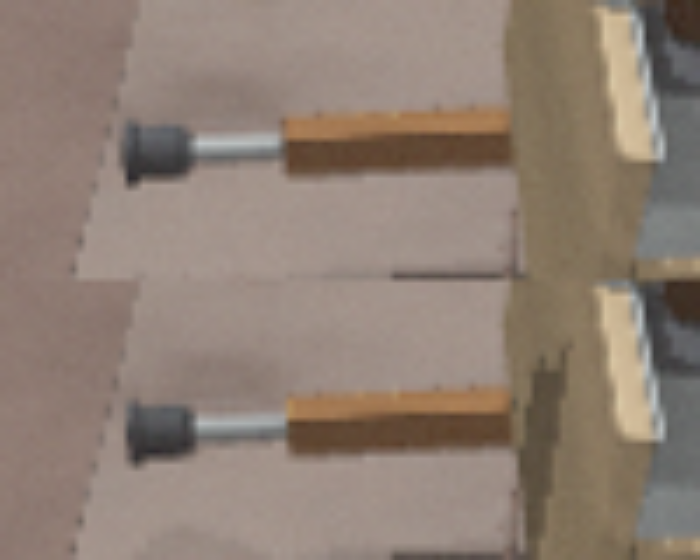

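```bash
python3 - <<'E'
from box import *
delta([.4715,.129,.19],down(YAW+np.pi/2))
E
```

```text
delta [0.0445 0.0085 0.1583] [ 0.0054 -0.0142 -0.6466]
```

```bash
python3 -m pendant '[{"dp":[0.015,0.003,0.04],"rotation":[0.0,0,-0.18],"fingers":-0.3},{"dp":[0.03,0.006,0.08],"rotation":[0,-0.01,-0.36],"fingers":-0.3},{"dp":[0.0445,0.0085,0.12],"rotation":[0.005,-0.014,-0.54],"fingers":-0.3},{"dp":[0.0445,0.0085,0.158],"rotation":[0.005,-0.014,-0.647],"fingers":-0.3},{"dp":[0.0445,0.0085,0.158],"rotation":[0.005,-0.014,-0.647],"fingers":-0.3},{"dp":[0.0445,0.0085,0.158],"rotation":[0.005,-0.014,-0.647],"fingers":-0.3}]' 20
python3 - <<'E'
from box import *
state();delta([.4715,.129,.052],down(YAW+np.pi/2))
im,p=snap('wrist','u_w'); cv2.imwrite('pics/c19.png',cv2.resize(im[150:350,220:420],None,fx=3,fy=3))
E
```

```text
clock: 19.27
position: [0.4716, 0.1292, 0.1911]
ee_rot: [2.149, 2.291, 0.001]
force: [0.2, 0.6, 0.4]
width: 0.645
t 19.27 pos [0.4716 0.1292 0.1911] F [0.2 0.6 0.4] w 0.645 R
 [[-0.064  0.998  0.001]
 [ 0.998  0.064  0.   ]
 [ 0.     0.001 -1.   ]]
delta [-0.0003 -0.0002  0.1391] [ 0.0006 -0.0003 -0.0006]
```

View pics/c19.png

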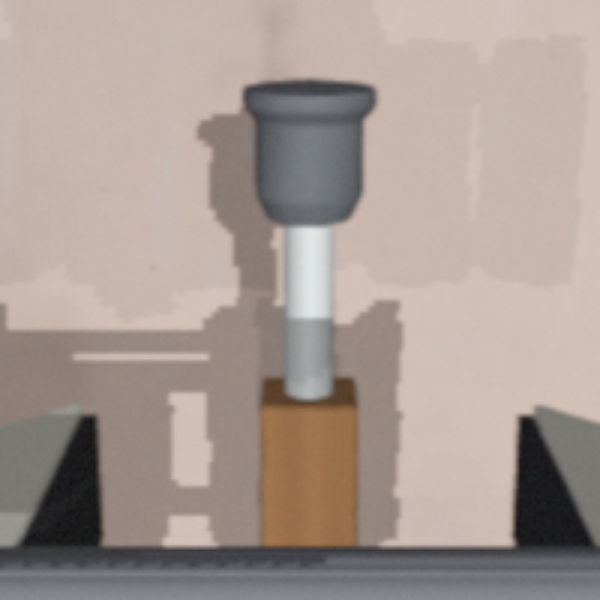

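```bash
python3 -m pendant '[{"dp":[0,0,0.05],"rotation":[0,0,0],"fingers":-0.3},{"dp":[0,0,0.1],"rotation":[0,0,0],"fingers":-0.3},{"dp":[0,0,0.135],"rotation":[0,0,0],"fingers":0.2},{"dp":[0,0,0.139],"rotation":[0,0,0],"fingers":0.64},{"dp":[0,0,0.139],"rotation":[0,0,0],"fingers":0.64},{"dp":[0,0,0.139],"rotation":[0,0,0],"fingers":0.64},{"dp":[0,-0.004,0.139],"rotation":[0,0,0],"fingers":0.64},{"dp":[0,-0.008,0.139],"rotation":[0,0,0],"fingers":0.64},{"dp":[0,-0.011,0.139],"rotation":[0,0,0],"fingers":0.64},{"dp":[0,-0.014,0.139],"rotation":[0,0,0],"fingers":0.64},{"dp":[0,-0.016,0.139],"rotation":[0,0,0],"fingers":0.64},{"dp":[0,-0.016,0.139],"rotation":[0,0,0],"fingers":0.64},{"dp":[0,-0.010,0.139],"rotation":[0,0,0],"fingers":0.64}]' 20
python3 - <<'E'
from box import *
s=state(); a,_=snap('side','v_s')
b0=cv2.imread('pics/q_s.png')
cv2.imwrite('pics/c20.png',cv2.resize(np.vstack([b0[210:250,240:340],a[210:250,240:340]]),None,fx=7,fy=7))
E
```

```text
clock: 20.95
position: [0.4678, 0.1295, 0.0543]
ee_rot: [2.146, 2.285, 0.016]
force: [5.9, -0.1, 0.8]
width: 0.181
t 20.95 pos [0.4678 0.1295 0.0543] F [ 5.9 -0.1  0.8] w 0.181 R
 [[-0.063  0.998  0.012]
 [ 0.998  0.063  0.003]
 [ 0.002  0.012 -1.   ]]
```

View pics/c20.png

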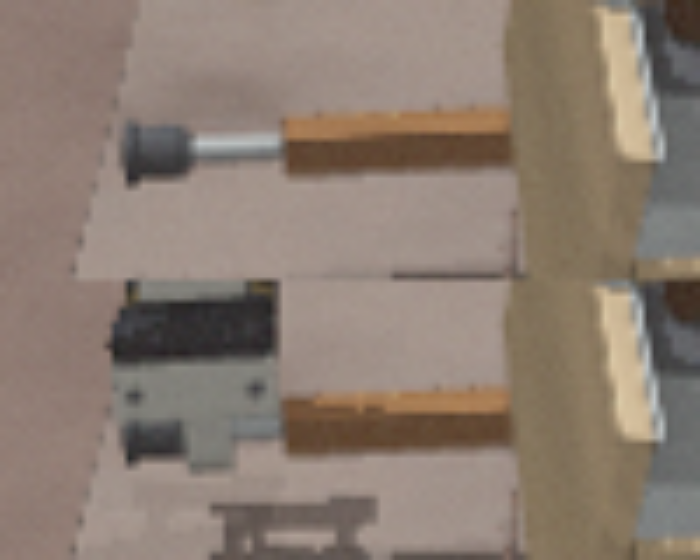

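```bash
python3 -m pendant '[{"dp":[0,0.002,0],"rotation":[0,0,0],"fingers":0.2},{"dp":[0,0.002,0],"rotation":[0,0,0],"fingers":-0.3},{"dp":[0,0.002,0],"rotation":[0,0,0],"fingers":-0.3},{"dp":[0,0.002,-0.05],"rotation":[0.012,0,0],"fingers":-0.3},{"dp":[0,0.002,-0.11],"rotation":[0.012,0,0],"fingers":-0.3},{"dp":[0,0.002,-0.17],"rotation":[0.012,0,0.17],"fingers":-0.3},{"dp":[-0.03,0.002,-0.23],"rotation":[0.012,0,0.34],"fingers":-0.3},{"dp":[-0.06,0.0,-0.29],"rotation":[0.01,0,0.51],"fingers":-0.5},{"dp":[-0.09,0,-0.3],"rotation":[0,0,0.68],"fingers":-0.5},{"dp":[-0.12,0.03,-0.3],"rotation":[0,0,0.85],"fingers":-0.5},{"dp":[-0.14,0.06,-0.3],"rotation":[0,0,1.02],"fingers":-0.5},{"dp":[-0.15,0.09,-0.3],"rotation":[0,0,1.19],"fingers":-0.5},{"dp":[-0.155,0.12,-0.3],"rotation":[0,0,1.36],"fingers":-0.5},{"dp":[-0.155,0.125,-0.3],"rotation":[0,0,1.57],"fingers":-0.5},{"dp":[-0.155,0.125,-0.3],"rotation":[0,0,1.57],"fingers":-0.5},{"dp":[-0.155,0.125,-0.3],"rotation":[0,0,1.57],"fingers":-0.5}]' 20
python3 - <<'E'
from box import *
s=state(); print(s['joints'].round(2))
p=W([.032,0,.280]); delta([p[0],p[1],.35],down(YAW))
im,pp=snap('wrist','w_w'); print(proj('wrist',W([[.032,-.06,.28],[.032,.06,.28]]),pp))
a,_=snap('side','w_s'); cv2.imwrite('pics/c21.png',cv2.resize(a[180:330,235:435],None,fx=4,fy=4,interpolation=2))
E
```

```text
clock: 23.0
position: [0.5982, -0.018, 0.355]
ee_rot: [-3.137, -0.106, -0.015]
force: [0.0, 0.1, 0.2]
width: 0.753
t 23.0 pos [ 0.5982 -0.018   0.355 ] F [0.  0.1 0.2] w 0.753 R
 [[ 0.998  0.067  0.01 ]
 [ 0.067 -0.998  0.003]
 [ 0.01  -0.003 -1.   ]]
[-0.39  0.32  0.47  1.47 -0.15  1.38  0.15]
delta [0.0652 0.0096 0.0056] [-0.0025 -0.0099  0.0029]
[[421.34368623 361.73281643]
 [436.12545733 173.63717696]]
```

View pics/w_w.png

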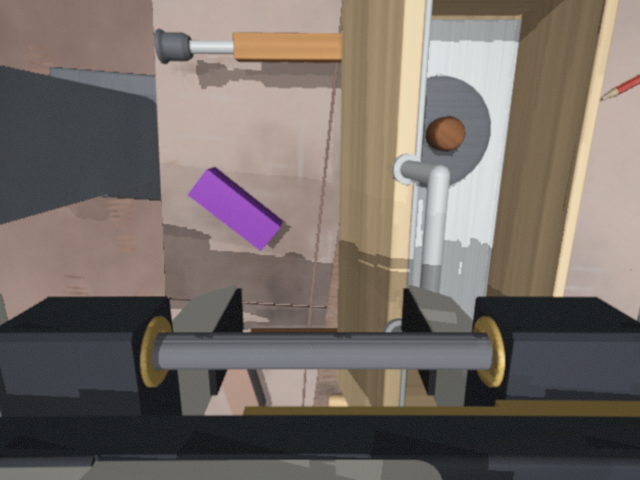

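View pics/c21.png

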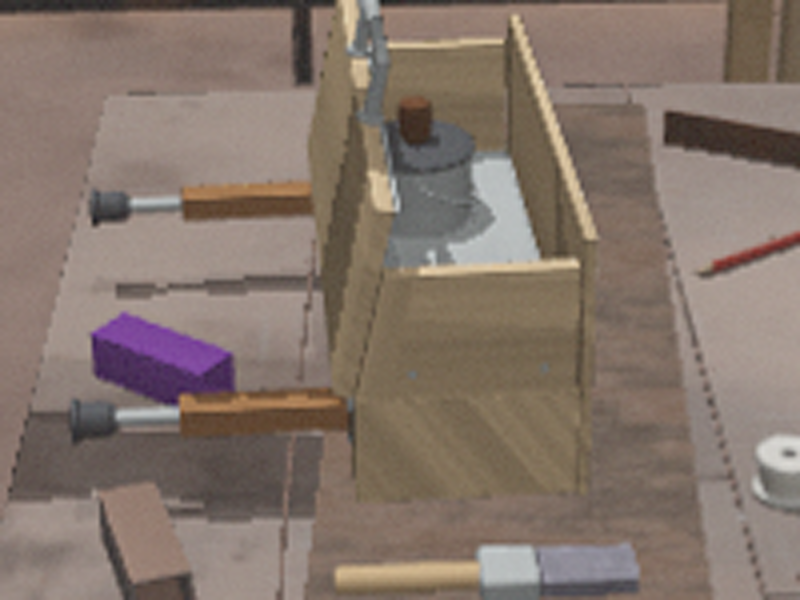

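```bash
python3 -m pendant '[{"dp":[0.04,0.005,0],"rotation":[0,-0.01,0],"fingers":-0.5},{"dp":[0.067,0.008,0.005],"rotation":[0,-0.01,0],"fingers":-0.5},{"dp":[0.067,0.008,0.03],"rotation":[0,-0.01,0],"fingers":-0.5},{"dp":[0.067,0.008,0.06],"rotation":[0,-0.01,0],"fingers":-0.5},{"dp":[0.067,0.008,0.086],"rotation":[0,-0.01,0],"fingers":0},{"dp":[0.067,0.008,0.086],"rotation":[0,-0.01,0],"fingers":0.5},{"dp":[0.067,0.008,0.086],"rotation":[0,-0.01,0],"fingers":1},{"dp":[0.067,0.008,0.086],"rotation":[0,-0.01,0],"fingers":1},{"dp":[0.067,0.008,0.086],"rotation":[0,-0.01,0],"fingers":1},{"dp":[0.067,0.008,0.086],"rotation":[0,-0.01,0],"fingers":1}]' 8
python3 - <<'E'
from box import *
s=state(); print((Rb.T@(s['position']-O)).round(4)); print(s['joints'].round(2))
a,_=snap('side','x_s'); cv2.imwrite('pics/c22.png',cv2.resize(a[120:320,235:435],None,fx=3,fy=3,interpolation=2))
h=.193
for a in np.linspace(0,1.78,12):
    th=np.radians(12)-a   # lean back from vertical
    # bar relative hinge: angle0 -> (.032,.190)
    v=np.array([.032,.190]); c,s_=np.cos(a),np.sin(a); r=np.array([c*v[0]-s_*v[1], s_*v[0]+c*v[1]])
    print(round(a,2),(r-v).round(3))
E
```

```text
clock: 24.35
position: [0.6661, -0.0214, 0.2704]
ee_rot: [-3.137, -0.105, 0.001]
force: [-15.8, -0.4, 9.8]
width: 0.15
t 24.35 pos [ 0.6661 -0.0214  0.2704] F [-15.8  -0.4   9.8] w 0.15 R
 [[ 0.998  0.067 -0.   ]
 [ 0.067 -0.998  0.003]
 [-0.    -0.003 -1.   ]]
[0.0342 0.0017 0.2634]
[-0.33  0.5   0.45  1.42 -0.22  1.27  0.21]
0.0 [0. 0.]
0.16 [-0.031  0.003]
0.32 [-0.062  0.   ]
0.49 [-0.092 -0.007]
0.65 [-0.121 -0.019]
0.81 [-0.147 -0.036]
0.97 [-0.171 -0.056]
1.13 [-0.19 -0.08]
1.29 [-0.206 -0.107]
1.46 [-0.217 -0.137]
1.62 [-0.223 -0.167]
1.78 [-0.225 -0.198]
```

View pics/c22.png

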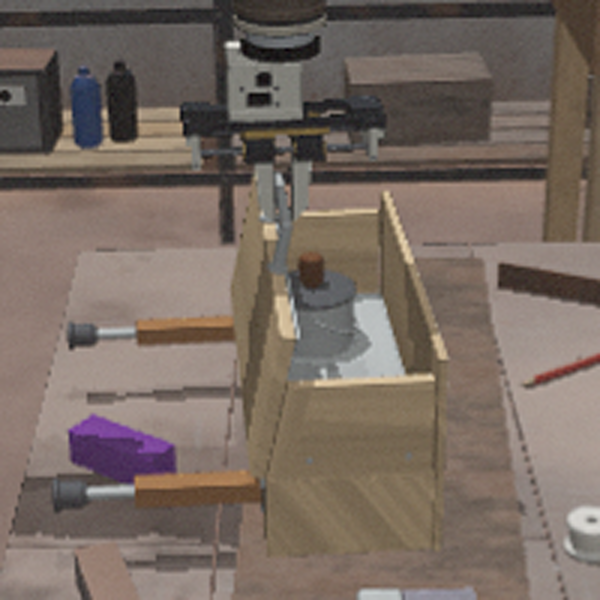

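```bash
python3 -m pendant '[{"dp":[-0.008,0,-0.001],"rotation":[0,0,0],"fingers":1},{"dp":[-0.022,0,-0.002],"rotation":[0,0,0],"fingers":1},{"dp":[-0.036,0,-0.003],"rotation":[0,0,0],"fingers":1},{"dp":[-0.05,0,-0.002],"rotation":[0,0,0],"fingers":1},{"dp":[-0.064,0,0],"rotation":[0,0,0],"fingers":1},{"dp":[-0.078,0,0.003],"rotation":[0,0,0],"fingers":1},{"dp":[-0.092,0,0.007],"rotation":[0,0,0],"fingers":1},{"dp":[-0.107,0,0.013],"rotation":[0,0,0],"fingers":1},{"dp":[-0.121,0,0.019],"rotation":[0,0,0],"fingers":1},{"dp":[-0.134,0,0.027],"rotation":[0,0,0],"fingers":1},{"dp":[-0.147,0,0.036],"rotation":[0,0,0],"fingers":1},{"dp":[-0.155,0,0.042],"rotation":[0,0,0],"fingers":1}]' 10
python3 - <<'E'
from box import *
s=state(); print((Rb.T@(s['position']-O)).round(4)); print(s['joints'].round(2))
a,_=snap('side','y_s'); cv2.imwrite('pics/c23.png',cv2.resize(a[120:320,215:415],None,fx=3,fy=3,interpolation=2))
E
```

```text
clock: 25.9
position: [0.5083, -0.0315, 0.2283]
ee_rot: [-3.136, -0.105, 0.007]
force: [0.2, -0.2, 0.3]
width: 0.125
t 25.9 pos [ 0.5083 -0.0315  0.2283] F [ 0.2 -0.2  0.3] w 0.125 R
 [[ 0.998  0.067 -0.004]
 [ 0.067 -0.998  0.004]
 [-0.004 -0.004 -1.   ]]
[-0.1238  0.0018  0.2213]
[-0.41  0.25  0.46  1.87 -0.13  1.05  0.17]
```

View pics/c23.png

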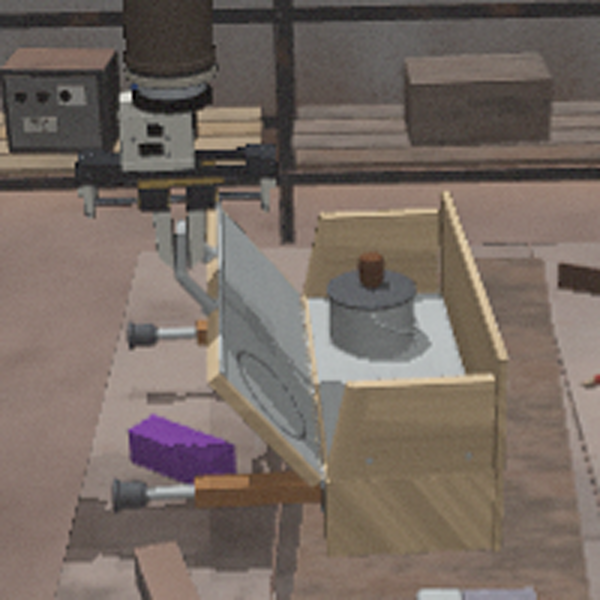

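```bash
python3 -m pendant '[{"dp":[-0.013,0,0.013],"rotation":[0,0,0],"fingers":1},{"dp":[-0.027,0,0.028],"rotation":[0,0,0],"fingers":1},{"dp":[-0.039,0,0.044],"rotation":[0,0,0],"fingers":1},{"dp":[-0.049,0,0.062],"rotation":[0,0,0],"fingers":1},{"dp":[-0.057,0,0.08],"rotation":[0,0,0],"fingers":1},{"dp":[-0.063,0,0.1],"rotation":[0,0,0],"fingers":1},{"dp":[-0.068,0,0.12],"rotation":[0,0,0],"fingers":1},{"dp":[-0.07,0,0.137],"rotation":[0,0,0],"fingers":1},{"dp":[-0.07,0,0.15],"rotation":[0,0,0],"fingers":1},{"dp":[-0.07,0,0.158],"rotation":[0,0,0],"fingers":1},{"dp":[-0.07,0,0.159],"rotation":[0,0,0],"fingers":1}]' 10
python3 - <<'E'
from box import *
s=state(); print((Rb.T@(s['position']-O)).round(4)); print(s['joints'].round(2))
a,_=snap('side','z_s'); cv2.imwrite('pics/c24.png',cv2.resize(a[150:350,215:415],None,fx=3,fy=3,interpolation=2))
E
```

```text
clock: 27.32
position: [0.4399, -0.0359, 0.0702]
ee_rot: [-3.136, -0.104, -0.0]
force: [2.8, 1.4, 15.1]
width: 0.124
t 27.32 pos [ 0.4399 -0.0359  0.0702] F [ 2.8  1.4 15.1] w 0.124 R
 [[ 0.998  0.066 -0.   ]
 [ 0.066 -0.998  0.003]
 [ 0.    -0.003 -1.   ]]
[-0.1923  0.0018  0.0632]
[-0.34  0.37  0.38  2.2  -0.25  0.6   0.29]
```

View pics/c24.png

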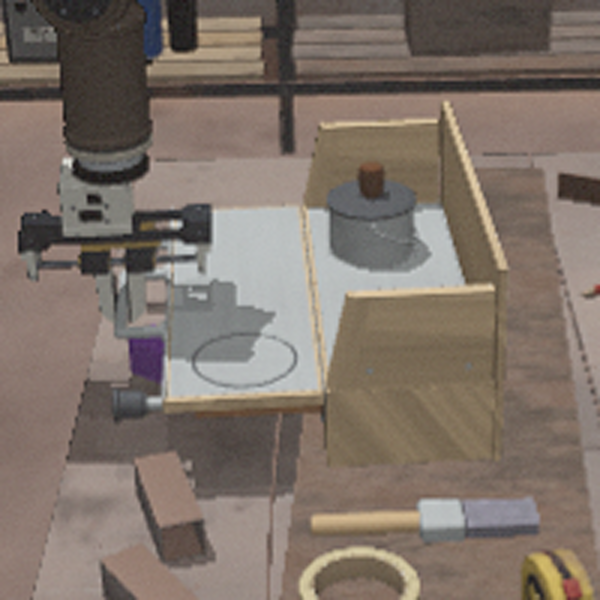

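```bash
python3 -m pendant '[{"dp":[0,0,-0.001],"rotation":[0,0,0],"fingers":0.3},{"dp":[0,0,-0.001],"rotation":[0,0,0],"fingers":0.2},{"dp":[0,0,-0.001],"rotation":[0,0,0],"fingers":0.2},{"dp":[0,0,-0.04],"rotation":[0,0,0],"fingers":0.2},{"dp":[0,0,-0.1],"rotation":[0,0,0],"fingers":0.2},{"dp":[0,0,-0.16],"rotation":[0,0,0],"fingers":-0.3},{"dp":[0.03,0,-0.22],"rotation":[0,0,0],"fingers":-0.3},{"dp":[0.06,0,-0.28],"rotation":[0,0,0],"fingers":-0.3},{"dp":[0.09,0,-0.32],"rotation":[0,0,0],"fingers":-0.3},{"dp":[0.12,0,-0.34],"rotation":[0,0,0],"fingers":-0.3},{"dp":[0.12,0,-0.34],"rotation":[0,0,0],"fingers":-0.3},{"dp":[0.12,0,-0.34],"rotation":[0,0,0],"fingers":-0.3}]' 8
python3 - <<'E'
from box import *
s=state(); 
snap('wrist','aa_w'); a,_=snap('side','aa_s');snap('scene','aa_sc')
cv2.imwrite('pics/c25.png',cv2.resize(a[180:300,215:415],None,fx=4,fy=4,interpolation=2))
E
```

```text
clock: 28.88
position: [0.5587, -0.0293, 0.4092]
ee_rot: [-3.137, -0.104, 0.003]
force: [-0.5, -0.2, 0.0]
width: 0.649
t 28.88 pos [ 0.5587 -0.0293  0.4092] F [-0.5 -0.2  0. ] w 0.649 R
 [[ 0.998  0.066 -0.002]
 [ 0.066 -0.998  0.003]
 [-0.002 -0.003 -1.   ]]
```

View pics/aa_w.png

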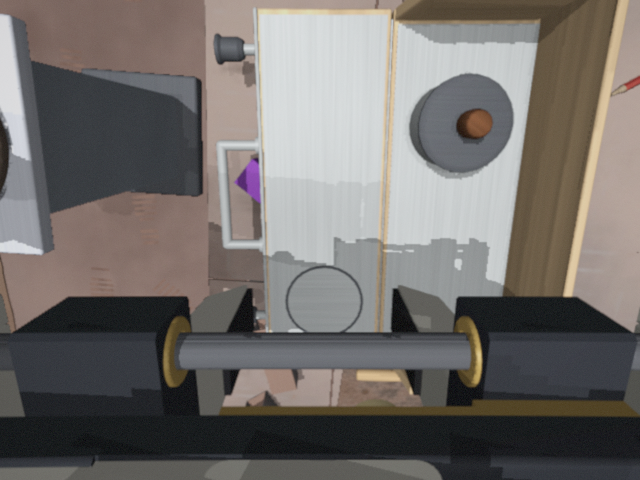

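View pics/c25.png

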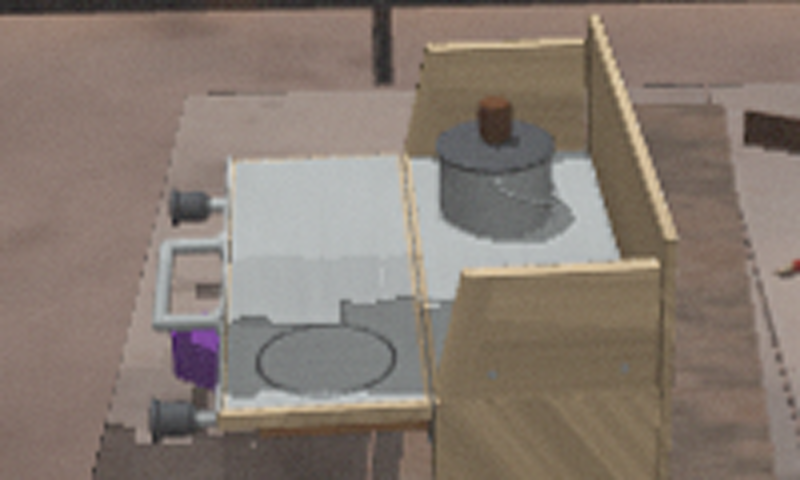

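View pics/aa_sc.png

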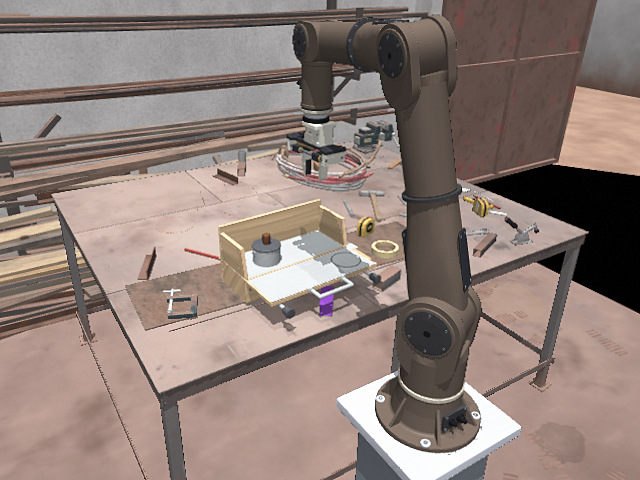

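```bash
python3 - <<'E'
from box import *
im=cv2.imread('pics/aa_w.png'); 
hsv=cv2.cvtColor(im,cv2.COLOR_BGR2HSV)
# ring ellipse fit: dark pixels near
g=cv2.cvtColor(im,cv2.COLOR_BGR2GRAY)
roi=g[255:330,275:375]; bl=cv2.blackhat(roi,cv2.MORPH_RECT,np.ones((9,9)))
ys,xs=np.where(bl>35); pts=np.c_[xs+275,ys+255].astype(np.float32)
d=np.hypot(pts[:,0]-324,pts[:,1]-300); pts=pts[(d>30)&(d<45)]
e=cv2.fitEllipse(pts); print('ring',e,len(pts)); m=plane('wrist',[e[0]],.096)[0]; print('mark',m, (Rb.T@(m-O)).round(4))
mask=((g<105)&(g>40)).astype(np.uint8)*255; mask[:,:400]=0; mask[:60]=0;mask[185:]=0;mask[:,520:]=0
h=cv2.inRange(hsv,(0,100,0),(20,255,255)); mask|=h&(np.arange(640)[None]>440).astype(np.uint8)*255; mask[:,520:]=0;mask[185:]=0;mask[:60]=0
cs,_=cv2.findContours(mask,cv2.RETR_EXTERNAL,cv2.CHAIN_APPROX_NONE); c=max(cs,key=cv2.contourArea); 
e=cv2.fitEllipse(c); print('lid',e)
ll=plane('wrist',[(465,123),(465,72),(465,172),(512,122)],.160); print(ll)
hm=h.copy(); hm[:,:440]=0; hm[:,510:]=0; hm[150:]=0; hm[:95]=0
ys,xs=np.where(hm>0); print('handle',xs.min(),xs.max(),ys.min(),ys.max())
for uv,z in [((480,123),.195)]:
    P=plane('wrist',[uv],z)[0]; print('handle top',P,(Rb.T@(P-O)).round(4))
P=ll[0];print('lid c',(Rb.T@(P-O)).round(4))
q=plane('wrist',[(391,15),(386.5,300)],.096); print('hinge',q,(q-O)@Rb)
print('side handle', plane('side',[(215+495/4,180+100/4)],.195))
E
python3 -c "
import cv2;a=cv2.imread('pics/aa_w.png');cv2.imwrite('pics/c26.png',cv2.resize(a[55:195,380:540],None,fx=4,fy=4,interpolation=2))"
```

```text
Traceback (most recent call last):
AttributeError: module 'cv2' has no attribute 'blackhat'
```

View pics/c26.png

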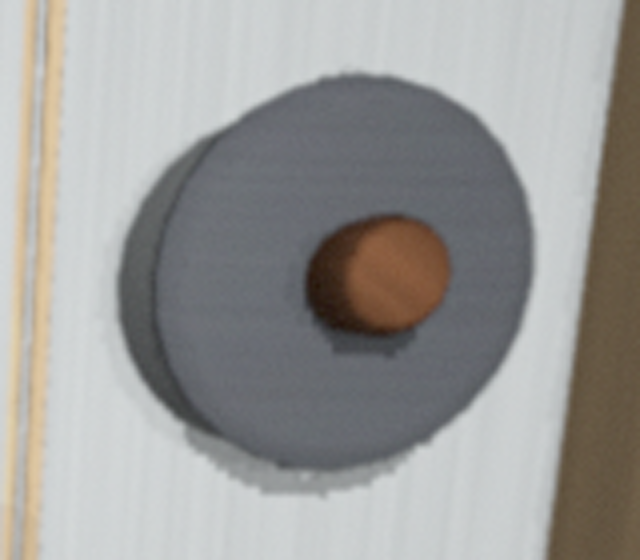

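```bash
python3 - <<'E'
from box import *
im=cv2.imread('pics/aa_w.png'); g=cv2.cvtColor(im,cv2.COLOR_BGR2GRAY)
bl=cv2.morphologyEx(g[255:330,275:375],cv2.MORPH_BLACKHAT,np.ones((9,9)))
ys,xs=np.where(bl>35); pts=np.c_[xs+275,ys+255].astype(np.float32)
d=np.hypot(pts[:,0]-324,pts[:,1]-300); pts=pts[(d>30)&(d<45)]
e=cv2.fitEllipse(pts); print('ring',e,len(pts)); m=plane('wrist',[e[0]],.096)[0]; print('mark',m, ((m-O)@Rb).round(4))
for nm,uv,z in [('lid',(466.2,122.9),.160),('handle',(480,123),.195)]:
    P=plane('wrist',[uv],z)[0]; print(nm,P.round(4),((P-O)@Rb).round(4))
q=plane('wrist',[(391,15),(386.5,300)],.096); print('hinge',q,(q-O)@Rb)
print('side handle', plane('side',[(215+495/4,180+100/4)],.195))
state()
E
```

```text
ring ((323.7765197753906, 300.95404052734375), (69.339111328125, 74.94535064697266), 89.8835678100586) 466
mark [ 0.56998883 -0.1638005   0.096     ] [-0.0708 -0.1342  0.089 ]
lid [0.6944 0.0617 0.16  ] [0.0679 0.0828 0.153 ]
handle [0.6946 0.0608 0.195 ] [0.068  0.0818 0.188 ]
hinge [[ 0.6191098   0.16717091  0.096     ]
 [ 0.6502144  -0.15720156  0.096     ]] [[-0.00044274  0.19290156  0.089     ]
 [ 0.00966452 -0.13280204  0.089     ]]
side handle [[0.69556722 0.05612205 0.195     ]]
t 29.02 pos [ 0.5586 -0.0292  0.4097] F [ 0.2  0.3 -0.3] w 0.651 R
 [[ 0.998  0.066 -0.001]
 [ 0.066 -0.998  0.004]
 [-0.001 -0.004 -1.   ]]
```

```bash
python3 - <<'E'
from box import *
ang=np.arctan2(.2248,.1245); print(np.degrees(ang)); delta([.6945,.0613,.25],down(ang))
E
```

```text
61.0211925185713
delta [ 0.1418 -0.0808  0.1599] [-4.100e-03 -9.000e-04 -9.989e-01]
```

```bash
python3 -m pendant '[{"dp":[0.04,-0.025,0.02],"rotation":[0,0,-0.18],"fingers":-0.3},{"dp":[0.08,-0.05,0.05],"rotation":[0,0,-0.36],"fingers":-0.3},{"dp":[0.12,-0.07,0.08],"rotation":[0,0,-0.54],"fingers":-0.3},{"dp":[0.142,-0.081,0.11],"rotation":[0,0,-0.72],"fingers":-0.3},{"dp":[0.142,-0.081,0.14],"rotation":[0,0,-0.9],"fingers":-0.3},{"dp":[0.142,-0.081,0.16],"rotation":[-0.004,0,-1.0],"fingers":-0.3},{"dp":[0.142,-0.081,0.16],"rotation":[-0.004,0,-1.0],"fingers":-0.3},{"dp":[0.142,-0.081,0.16],"rotation":[-0.004,0,-1.0],"fingers":-0.3}]' 4
python3 - <<'E'
from box import *
s=state(); im,p=snap('wrist','ab_w')
ang=np.arctan2(.2248,.1245); delta([.6945,.0613,.165],down(ang))
print(proj('wrist',[[.6945,.0613,.195]],p))
E
```

```text
clock: 30.02
position: [0.6948, 0.0615, 0.251]
ee_rot: [2.707, 1.593, 0.003]
force: [0.5, -0.5, 1.3]
width: 0.654
t 30.02 pos [0.6948 0.0615 0.251 ] F [ 0.5 -0.5  1.3] w 0.654 R
 [[ 0.486  0.874  0.002]
 [ 0.874 -0.486  0.001]
 [ 0.002  0.001 -1.   ]]
delta [-0.0006 -0.0006  0.0863] [ 0.0019 -0.0019 -0.001 ]
[[321.77722458 264.81756577]]
```

View pics/ab_w.png

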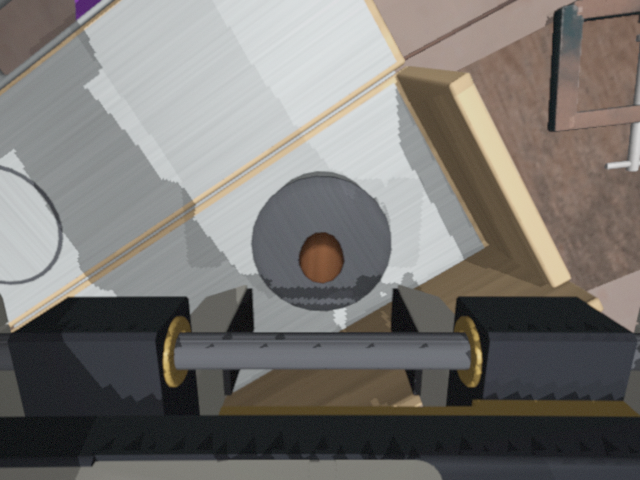

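```bash
python3 -m pendant '[{"dp":[0,-0.001,0.03],"rotation":[0,0,0],"fingers":-0.3},{"dp":[0,-0.001,0.06],"rotation":[0,0,0],"fingers":-0.1},{"dp":[0,-0.001,0.08],"rotation":[0,0,0],"fingers":0.1},{"dp":[0,-0.001,0.086],"rotation":[0,0,0],"fingers":0.2},{"dp":[0,-0.001,0.086],"rotation":[0,0,0],"fingers":0.3},{"dp":[0,-0.001,0.086],"rotation":[0,0,0],"fingers":0.4},{"dp":[0,-0.001,0.086],"rotation":[0,0,0],"fingers":0.5},{"dp":[0,-0.001,0.086],"rotation":[0,0,0],"fingers":0.6}]' 4
python3 - <<'E'
from box import *
s=state(); a,_=snap('side','ac_s'); cv2.imwrite('pics/c27.png',cv2.resize(a[130:280,275:425],None,fx=4,fy=4,interpolation=2))
E
```

```text
clock: 31.08
position: [0.6949, 0.0614, 0.1665]
ee_rot: [2.706, 1.592, 0.006]
force: [-2.2, -2.6, 6.0]
width: 0.298
t 31.07 pos [0.6949 0.0614 0.1665] F [-2.2 -2.6  6. ] w 0.298 R
 [[ 0.486  0.874  0.004]
 [ 0.874 -0.486  0.   ]
 [ 0.002  0.003 -1.   ]]
```

View pics/c27.png

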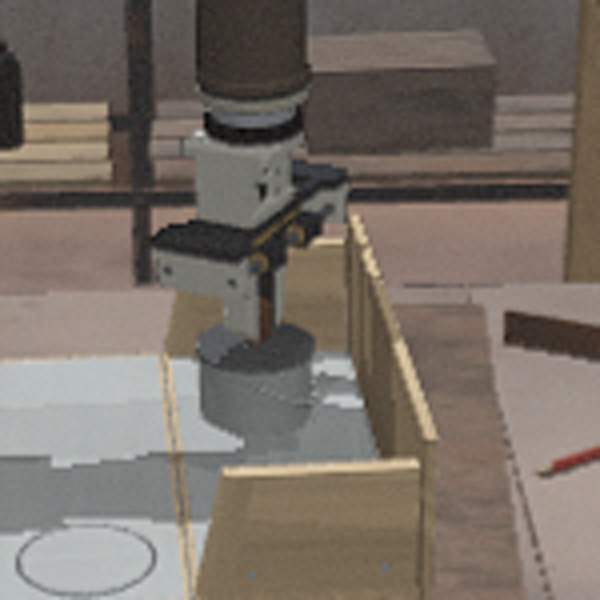

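```bash
python3 -m pendant '[{"dp":[-0.003,0,0.001],"rotation":[0,0,0],"fingers":0.7},{"dp":[-0.009,0,0.001],"rotation":[0,0,0],"fingers":0.7},{"dp":[-0.018,0,0.001],"rotation":[0,0,0],"fingers":0.7},{"dp":[-0.028,0,0.001],"rotation":[0,0,0],"fingers":0.7},{"dp":[-0.038,0,0.001],"rotation":[0,0,0],"fingers":0.7},{"dp":[-0.048,0,0.001],"rotation":[0,0,0],"fingers":0.7},{"dp":[-0.058,0,0.001],"rotation":[0,0,0],"fingers":0.7},{"dp":[-0.066,0,0.001],"rotation":[0,0,0],"fingers":0.7},{"dp":[-0.07,0,0.001],"rotation":[0,0,0],"fingers":0.7},{"dp":[-0.07,0,0.001],"rotation":[0,0,0],"fingers":0.7}]' 4
python3 - <<'E'
from box import *
s=state(); a,_=snap('side','ad_s'); cv2.imwrite('pics/c28.png',cv2.resize(a[130:280,275:425],None,fx=4,fy=4,interpolation=2)); snap('wrist','ad_w')
E
```

```text
clock: 32.38
position: [0.6615, 0.0004, 0.1662]
ee_rot: [2.706, 1.592, 0.009]
force: [0.7, 1.9, 5.3]
width: 0.296
t 32.38 pos [6.615e-01 4.000e-04 1.662e-01] F [0.7 1.9 5.3] w 0.296 R
 [[ 0.486  0.874  0.006]
 [ 0.874 -0.486  0.001]
 [ 0.004  0.005 -1.   ]]
```

View pics/c28.png

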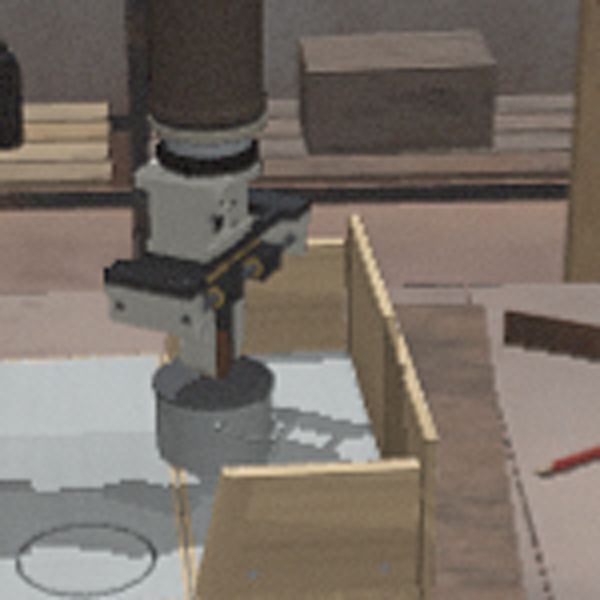

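```bash
python3 -m pendant '[{"dp":[-0.003,0,0.001],"rotation":[0.003,-0.004,0],"fingers":0.7},{"dp":[-0.009,0,0.001],"rotation":[0.005,-0.004,0],"fingers":0.7},{"dp":[-0.017,0,0.001],"rotation":[0.005,-0.004,0],"fingers":0.7},{"dp":[-0.025,0,0.001],"rotation":[0.005,-0.004,0],"fingers":0.7},{"dp":[-0.033,0,0.001],"rotation":[0.005,-0.004,0],"fingers":0.7},{"dp":[-0.041,0,0.001],"rotation":[0.005,-0.004,0],"fingers":0.7},{"dp":[-0.049,0,0.001],"rotation":[0.005,-0.004,0],"fingers":0.7},{"dp":[-0.057,0,0.001],"rotation":[0.005,-0.004,0],"fingers":0.7},{"dp":[-0.065,0,0.001],"rotation":[0.005,-0.004,0],"fingers":0.7},{"dp":[-0.073,0,0.001],"rotation":[0.005,-0.004,0],"fingers":0.7},{"dp":[-0.081,0,0.001],"rotation":[0.005,-0.004,0],"fingers":0.7},{"dp":[-0.089,0,0.001],"rotation":[0.005,-0.004,0],"fingers":0.7},{"dp":[-0.097,0,0.002],"rotation":[0.005,-0.004,0],"fingers":0.7},{"dp":[-0.105,0,0.002],"rotation":[0.005,-0.004,0],"fingers":0.7},{"dp":[-0.112,0,0.002],"rotation":[0.005,-0.004,0],"fingers":0.7},{"dp":[-0.117,0,0.002],"rotation":[0.005,-0.004,0],"fingers":0.7},{"dp":[-0.12,0,0.002],"rotation":[0.005,-0.004,0],"fingers":0.7},{"dp":[-0.12,0,0.002],"rotation":[0.005,-0.004,0],"fingers":0.7}]' 4
python3 - <<'E'
from box import *
s=state(); a,_=snap('side','ae_s'); cv2.imwrite('pics/c29.png',cv2.resize(a[130:280,245:395],None,fx=4,fy=4,interpolation=2)); snap('wrist','ae_w')
ang=np.arctan2(.2248,.1245); delta([.570,-.1638,s['position'][2]],down(ang))
E
```

```text
clock: 34.72
position: [0.6034, -0.1045, 0.1641]
ee_rot: [2.708, 1.593, 0.001]
force: [1.8, 4.0, 5.0]
width: 0.297
t 34.73 pos [ 0.6034 -0.1045  0.1641] F [1.8 4.  5. ] w 0.297 R
 [[ 0.486  0.874  0.001]
 [ 0.874 -0.486  0.   ]
 [ 0.001  0.    -1.   ]]
delta [-0.0681 -0.0004 -0.0001] [ 0.0003 -0.0005 -0.0012]
```

View pics/c29.png

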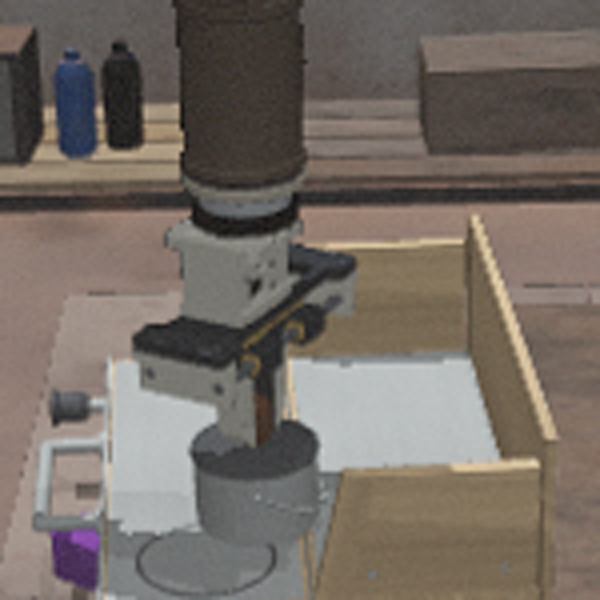

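View pics/ae_w.png

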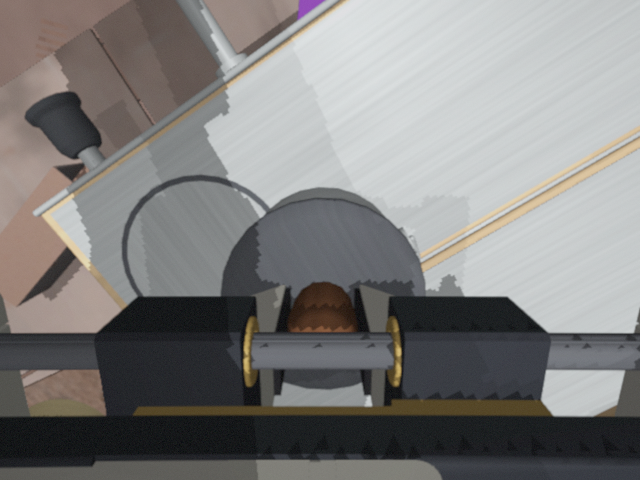

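```bash
python3 -m pendant '[{"dp":[-0.003,0,0],"rotation":[0,0,0],"fingers":0.7},{"dp":[-0.009,0,0],"rotation":[0,0,0],"fingers":0.7},{"dp":[-0.017,0,0],"rotation":[0,0,0],"fingers":0.7},{"dp":[-0.025,0,0],"rotation":[0,0,0],"fingers":0.7},{"dp":[-0.033,0,0],"rotation":[0,0,0],"fingers":0.7},{"dp":[-0.041,0,0],"rotation":[0,0,0],"fingers":0.7},{"dp":[-0.049,0,0],"rotation":[0,0,0],"fingers":0.7},{"dp":[-0.057,0,0],"rotation":[0,0,0],"fingers":0.7},{"dp":[-0.063,0,0],"rotation":[0,0,0],"fingers":0.7},{"dp":[-0.067,0,0],"rotation":[0,0,0],"fingers":0.7},{"dp":[-0.0685,0,0],"rotation":[0,0,0],"fingers":0.7},{"dp":[-0.0685,0,0],"rotation":[0,0,0],"fingers":0.7}]' 4
python3 - <<'E'
from box import *
s=state(); a,_=snap('side','af_s'); cv2.imwrite('pics/c30.png',cv2.resize(a[150:300,225:375],None,fx=4,fy=4,interpolation=2)); snap('wrist','af_w')
ang=np.arctan2(.2248,.1245); delta([.570,-.1638,s['position'][2]],down(ang))
E
```

```text
clock: 36.33
position: [0.5698, -0.1647, 0.1639]
ee_rot: [-2.708, -1.593, 0.001]
force: [-1.3, -0.7, -3.2]
width: 0.295
t 36.33 pos [ 0.5698 -0.1647  0.1639] F [-1.3 -0.7 -3.2] w 0.295 R
 [[ 0.486  0.874 -0.   ]
 [ 0.874 -0.486 -0.   ]
 [-0.    -0.    -1.   ]]
delta [ 0.0009 -0.0002  0.    ] [-0.0002  0.0003 -0.0014]
```

View pics/c30.png

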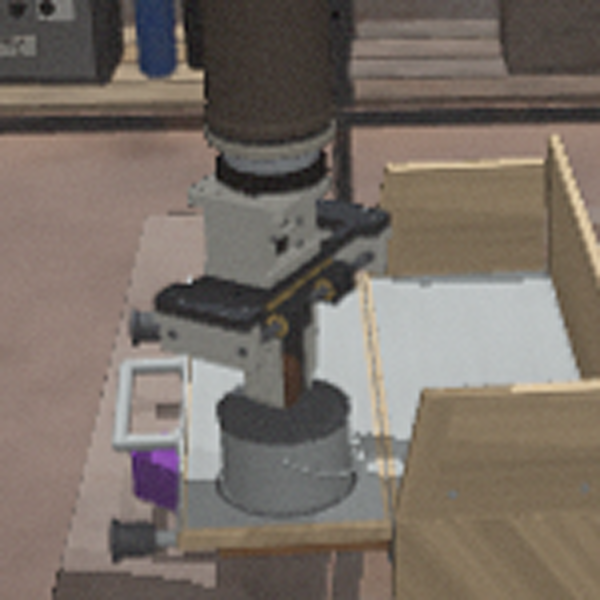

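View pics/af_w.png

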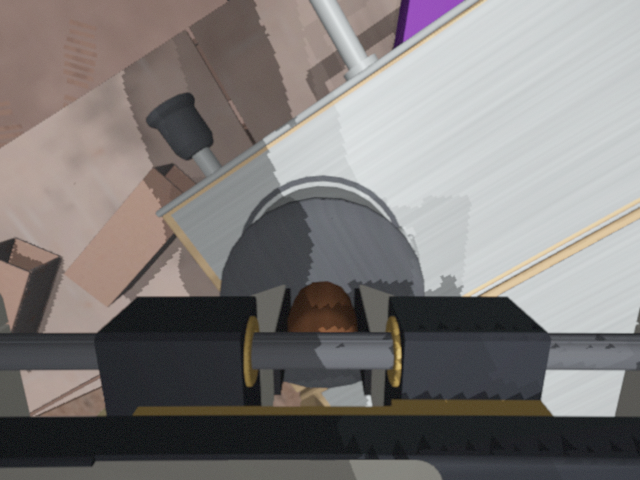

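```bash
python3 -m pendant '[{"dp":[0,0,0],"rotation":[0,0,0],"fingers":0.3},{"dp":[0,0,0],"rotation":[0,0,0],"fingers":0.1},{"dp":[0,0,0],"rotation":[0,0,0],"fingers":0},{"dp":[0,0,-0.03],"rotation":[0,0,0],"fingers":0},{"dp":[0,0,-0.08],"rotation":[0,0,0],"fingers":0},{"dp":[0,0,-0.14],"rotation":[0,0,0],"fingers":0},{"dp":[0,0,-0.18],"rotation":[0,0,0],"fingers":0},{"dp":[0,-0.04,-0.2],"rotation":[0,0,0],"fingers":-0.3},{"dp":[0,-0.08,-0.22],"rotation":[0,0,0],"fingers":-0.3},{"dp":[0,-0.11,-0.22],"rotation":[0,0,0],"fingers":-0.3},{"dp":[0,-0.11,-0.22],"rotation":[0,0,0],"fingers":-0.3},{"dp":[0,-0.11,-0.22],"rotation":[0,0,0],"fingers":-0.3}]' 20
python3 - <<'E'
from box import *
s=state(); a,_=snap('side','ag_s'); cv2.imwrite('pics/c31.png',cv2.resize(a[200:380,225:385],None,fx=3.3,fy=3.3,interpolation=2)); snap('wrist','ag_w')
E
```

```text
clock: 37.92
position: [0.4741, -0.1114, 0.384]
ee_rot: [2.707, 1.593, 0.0]
force: [-0.5, -0.6, 0.0]
width: 0.655
t 37.92 pos [ 0.4741 -0.1114  0.384 ] F [-0.5 -0.6  0. ] w 0.655 R
 [[ 0.486  0.874  0.   ]
 [ 0.874 -0.486 -0.   ]
 [-0.     0.    -1.   ]]
```

View pics/c31.png

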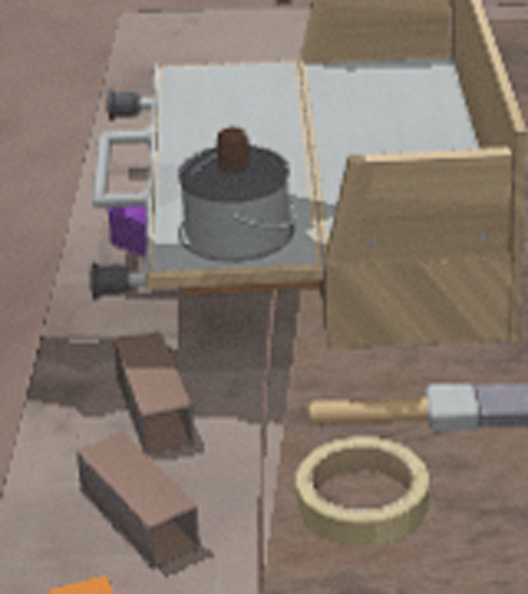

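View pics/ag_w.png

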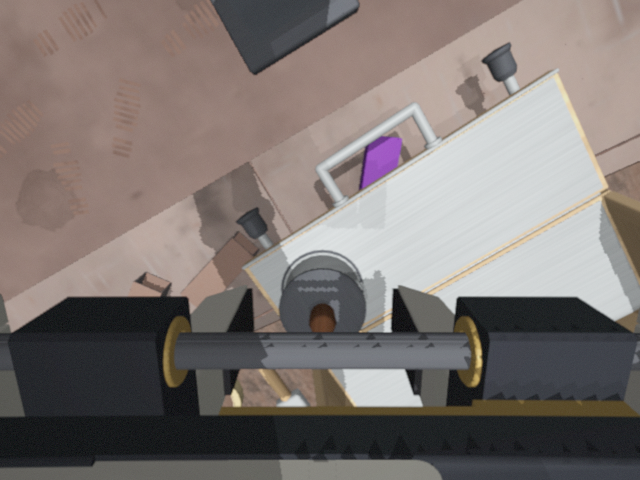

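```bash
python3 - <<'E'
from box import *
a=cv2.imread('pics/ag_w.png');cv2.imwrite('pics/c32.png',cv2.resize(a[230:350,260:390],None,fx=5,fy=5,interpolation=2))
print(proj('wrist',[[.570,-.1638,.096],[.5698,-.1647,.159],[.5698,-.1647,.194]]))
E
```

```text
[[323.22296713 288.59557125]
 [322.53834941 311.68308529]
 [322.57234866 327.53017725]]
```

View pics/c32.png

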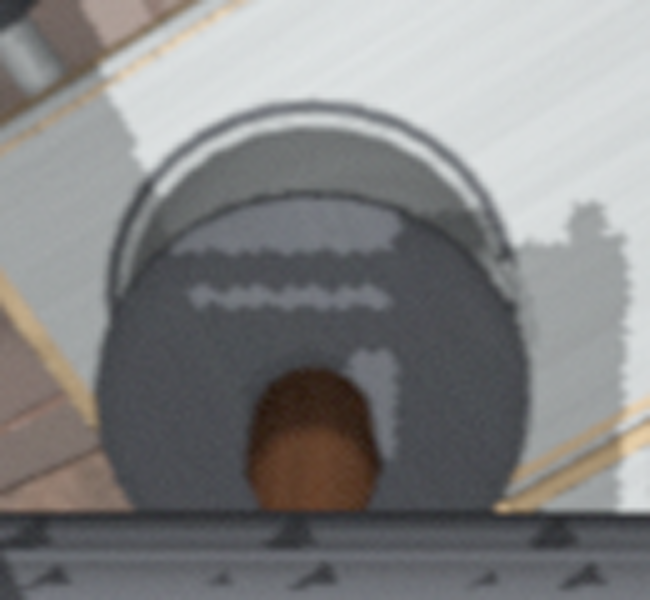

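```bash
python3 - <<'E'
from box import *
c=lambda u,v:(225+u/3.3,200+v/3.3)
for nm,pts in dict(A=[(115,345),(150,335),(190,402),(143,414)],B=[(78,453),(122,437),(197,506),(147,524)]).items():
    P=plane('side',[c(*q) for q in pts],.04)[:,:2]; n=(P[0]+P[1])/2; f=(P[2]+P[3])/2; d=f-n
    print(nm,P.mean(0).round(4),np.degrees(np.arctan2(d[1],d[0])),np.linalg.norm(d))
delta([.46,-.26,.30],down(np.radians(20)))
E
```

```text
A [ 0.5026 -0.293 ] -69.48626432848306 0.10139220139370468
B [ 0.5036 -0.428 ] -53.63900389692582 0.10305411345177458
delta [-0.1365  0.0597  0.0837] [-1.000e-04  9.000e-04  7.139e-01]
```

```bash
python3 - <<'E'
from box import *
delta([.535,-.385,.26],down(np.radians(20)))
E
```

```text
delta [-0.2092  0.1861  0.1237] [-1.000e-04  9.000e-04  7.139e-01]
```

```bash
python3 -m pendant '[{"dp":[-0.04,0.035,0],"rotation":[0,0,0.17],"fingers":-0.4},{"dp":[-0.08,0.07,0.01],"rotation":[0,0,0.34],"fingers":-0.4},{"dp":[-0.12,0.105,0.02],"rotation":[0,0,0.51],"fingers":-0.4},{"dp":[-0.16,0.14,0.04],"rotation":[0,0,0.68],"fingers":-0.4},{"dp":[-0.2,0.175,0.08],"rotation":[0,0,0.714],"fingers":-0.4},{"dp":[-0.209,0.186,0.11],"rotation":[0,0,0.714],"fingers":-0.4},{"dp":[-0.209,0.186,0.124],"rotation":[0,0,0.714],"fingers":-0.4},{"dp":[-0.209,0.186,0.124],"rotation":[0,0,0.714],"fingers":-0.4}]' 30
python3 - <<'E'
from box import *
s=state(); print(s['joints'].round(2)); snap('wrist','ah_w')
E
```

```text
clock: 39.02
position: [0.535, -0.3838, 0.2587]
ee_rot: [-3.092, -0.546, 0.004]
force: [1.7, 0.3, 0.4]
width: 0.698
t 39.02 pos [ 0.535  -0.3838  0.2587] F [1.7 0.3 0.4] w 0.698 R
 [[ 0.939  0.343 -0.003]
 [ 0.343 -0.939  0.001]
 [-0.002 -0.002 -1.   ]]
[ 0.22  0.5   0.5   1.46 -0.24  1.25  1.1 ]
```

View pics/ah_w.png

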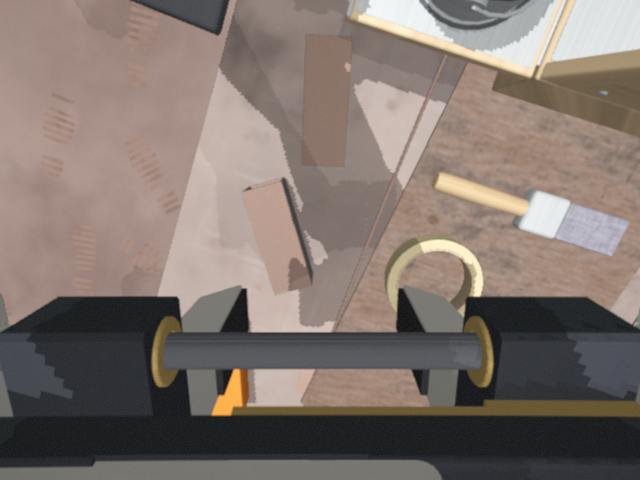

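```bash
python3 - <<'E'
from box import *
for nm,pts in dict(A=[(306,35),(352,38),(345,166),(302,165)],B=[(243,191),(281,179),(311,284),(276,294)]).items():
    P=plane('wrist',pts,.04)[:,:2]; n=(P[0]+P[1])/2; f=(P[2]+P[3])/2; d=f-n
    print(nm,P.mean(0).round(4),np.degrees(np.arctan2(d[1],d[0])),np.linalg.norm(d), np.linalg.norm(P[1]-P[0]))
P=plane('wrist',[(306,35),(352,38),(345,166),(302,165)],.04)[:,:2].mean(0)
a=np.radians(-69.5); g=P+.018*np.array([np.cos(a),np.sin(a)]); print(g)
E
```

```text
A [ 0.5062 -0.2917] -72.42565323909972 0.10867634594729673 0.03952038618548067
B [ 0.5052 -0.4257] -55.30303404787539 0.10952482453729781 0.038207370352847346
[ 0.51251398 -0.30860336]
```

```bash
python3 - <<'E'
from box import *
delta([.5124,-.311,.013],down(np.radians(18)))
E
```

```text
delta [ 0.0034 -0.0765  0.2472] [0.     0.0006 0.036 ]
```

```bash
python3 -m pendant '[{"dp":[0.003,-0.05,0.03],"rotation":[0,0,0.036],"fingers":-0.6},{"dp":[0.003,-0.0765,0.08],"rotation":[0,0,0.036],"fingers":-0.6},{"dp":[0.003,-0.0765,0.13],"rotation":[0,0,0.036],"fingers":-0.6},{"dp":[0.003,-0.0765,0.18],"rotation":[0,0,0.036],"fingers":-0.6},{"dp":[0.003,-0.0765,0.22],"rotation":[0,0,0.036],"fingers":-0.6},{"dp":[0.003,-0.0765,0.242],"rotation":[0,0,0.036],"fingers":-0.4},{"dp":[0.003,-0.0765,0.247],"rotation":[0,0,0.036],"fingers":-0.1},{"dp":[0.003,-0.0765,0.247],"rotation":[0,0,0.036],"fingers":0.3},{"dp":[0.003,-0.0765,0.247],"rotation":[0,0,0.036],"fingers":0.3},{"dp":[0.003,-0.0765,0.247],"rotation":[0,0,0.036],"fingers":0.6},{"dp":[0.003,-0.0765,0.247],"rotation":[0,0,0.036],"fingers":0.6}]' 30
python3 - <<'E'
from box import *
s=state(); snap('side','ai_s'); snap('wrist','ai_w')
E
```

```text
clock: 40.45
position: [0.5129, -0.3116, 0.0148]
ee_rot: [3.102, 0.491, 0.002]
force: [-1.6, 1.4, 7.9]
width: 0.433
t 40.45 pos [ 0.5129 -0.3116  0.0148] F [-1.6  1.4  7.9] w 0.433 R
 [[ 0.951  0.309  0.002]
 [ 0.309 -0.951 -0.001]
 [ 0.001  0.002 -1.   ]]
```

View pics/ai_s.png

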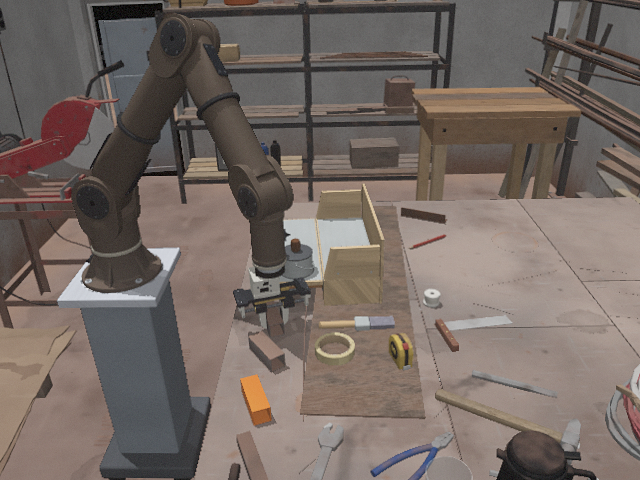

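View pics/ai_w.png

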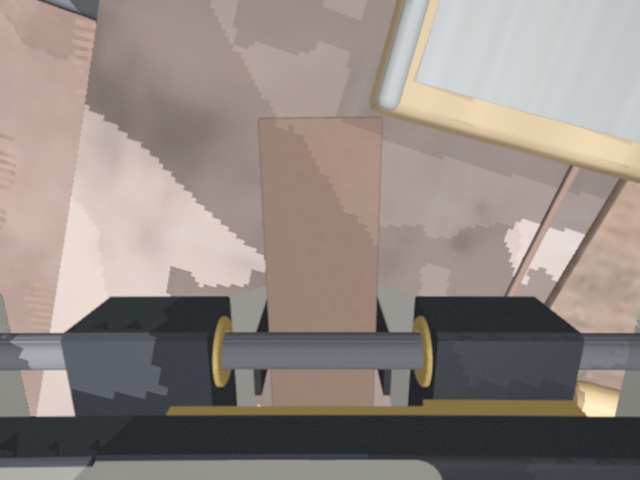

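```bash
python3 -m pendant '[{"dp":[0,0.005,-0.01],"rotation":[0,0,0],"fingers":0.6},{"dp":[-0.002,0.015,-0.03],"rotation":[0,0,0],"fingers":0.6},{"dp":[-0.002,0.015,-0.08],"rotation":[0,0,0],"fingers":0.6},{"dp":[-0.002,0.015,-0.14],"rotation":[0,0,0],"fingers":0.6},{"dp":[-0.002,0.015,-0.2],"rotation":[0,0,0],"fingers":0.6},{"dp":[-0.002,0.015,-0.26],"rotation":[0,0,0],"fingers":0.6},{"dp":[-0.002,0.015,-0.29],"rotation":[0,0,0],"fingers":0.6},{"dp":[-0.002,0.015,-0.3],"rotation":[0,0,0],"fingers":0.6}]' 30
python3 - <<'E'
from box import *
s=state(); print(s['joints'].round(2)); p=W([-.053,.11,0]); print(p); delta([p[0],p[1],.30],down(YAW+np.pi/2)); snap('wrist','aj_w')
E
```

```text
clock: 41.55
position: [0.5153, -0.3269, 0.3174]
ee_rot: [3.1, 0.49, 0.007]
force: [-0.2, -0.8, -4.1]
width: 0.434
t 41.55 pos [ 0.5153 -0.3269  0.3174] F [-0.2 -0.8 -4.1] w 0.434 R
 [[ 0.951  0.309  0.005]
 [ 0.309 -0.951 -0.003]
 [ 0.004  0.004 -1.   ]]
[ 0.11  0.37  0.53  1.51 -0.19  1.31  0.97]
[0.57201192 0.08105051 0.007     ]
delta [ 0.1797 -0.3706  0.0166] [ 6.1000e-03 -7.0000e-04 -1.3217e+00]
```

View pics/aj_w.png

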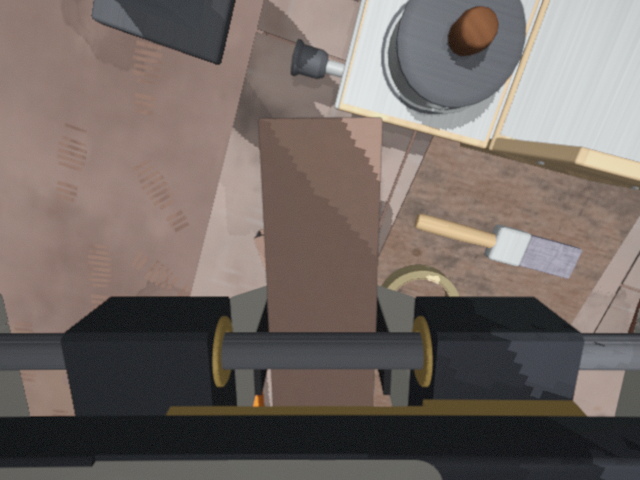

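```bash
python3 -m pendant '[{"dp":[0.018,-0.037,0],"rotation":[0,0,-0.13],"fingers":0.6},{"dp":[0.036,-0.074,0],"rotation":[0,0,-0.26],"fingers":0.6},{"dp":[0.054,-0.111,0],"rotation":[0,0,-0.4],"fingers":0.6},{"dp":[0.072,-0.148,0],"rotation":[0,0,-0.53],"fingers":0.6},{"dp":[0.09,-0.185,0],"rotation":[0,0,-0.66],"fingers":0.6},{"dp":[0.108,-0.222,0.005],"rotation":[0,0,-0.8],"fingers":0.6},{"dp":[0.126,-0.26,0.01],"rotation":[0,0,-0.93],"fingers":0.6},{"dp":[0.144,-0.297,0.017],"rotation":[0,0,-1.06],"fingers":0.6},{"dp":[0.162,-0.334,0.017],"rotation":[0.004,0,-1.19],"fingers":0.6},{"dp":[0.18,-0.37,0.017],"rotation":[0.006,0,-1.322],"fingers":0.6},{"dp":[0.18,-0.37,0.017],"rotation":[0.006,0,-1.322],"fingers":0.6},{"dp":[0.18,-0.37,0.017],"rotation":[0.006,0,-1.322],"fingers":0.6}]' 30
python3 - <<'E'
from box import *
s=state(); p=W([-.053,.11,0]); delta([p[0],p[1],.1125],down(YAW+np.pi/2)); snap('wrist','ak_w'); snap('side','ak_s')
E
```

```text
clock: 43.1
position: [0.5717, 0.08, 0.2979]
ee_rot: [-2.148, -2.29, 0.003]
force: [0.6, 0.1, -3.6]
width: 0.434
t 43.1 pos [0.5717 0.08   0.2979] F [ 0.6  0.1 -3.6] w 0.434 R
 [[-0.064  0.998 -0.003]
 [ 0.998  0.064 -0.   ]
 [-0.    -0.003 -1.   ]]
delta [0.001  0.0009 0.1854] [-0.0029  0.0001 -0.0005]
```

View pics/ak_w.png

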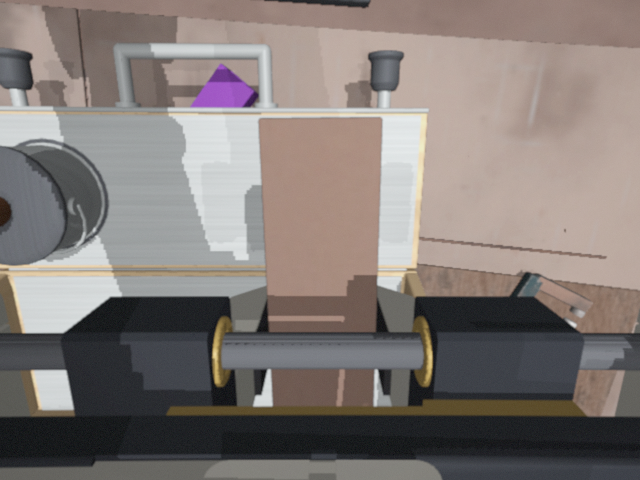

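View pics/ak_s.png

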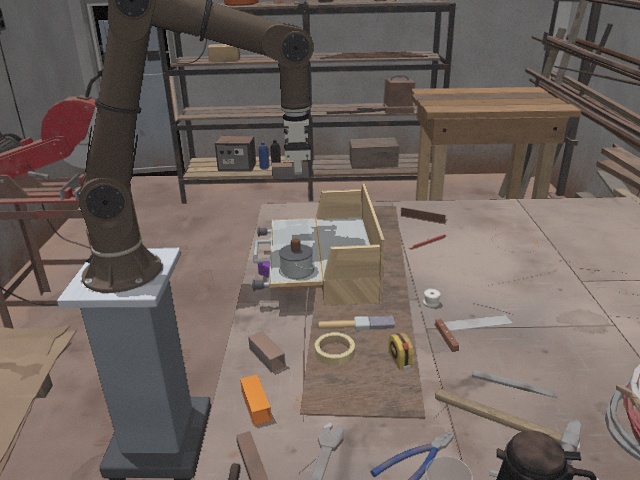

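Aligned with the flap. I'll lower it now.

```bash
python3 -m pendant '[{"dp":[0.001,0.001,0.05],"rotation":[-0.003,0,0],"fingers":0.6},{"dp":[0.001,0.001,0.1],"rotation":[-0.003,0,0],"fingers":0.6},{"dp":[0.001,0.001,0.14],"rotation":[-0.003,0,0],"fingers":0.6},{"dp":[0.001,0.001,0.165],"rotation":[-0.003,0,0],"fingers":0.6},{"dp":[0.001,0.001,0.177],"rotation":[-0.003,0,0],"fingers":0.6},{"dp":[0.001,0.001,0.184],"rotation":[-0.003,0,0],"fingers":0.6},{"dp":[0.001,0.001,0.187],"rotation":[-0.003,0,0],"fingers":0.6},{"dp":[0.001,0.001,0.187],"rotation":[-0.003,0,0],"fingers":0.6}]' 30
python3 - <<'E'
from box import *
s=state(); a,_=snap('side','al_s'); cv2.imwrite('pics/c33.png',cv2.resize(a[150:300,225:375],None,fx=4,fy=4,interpolation=2))
E
```

```text
clock: 44.2
position: [0.5731, 0.0804, 0.1122]
ee_rot: [2.15, 2.289, 0.003]
force: [0.1, 0.9, -3.1]
width: 0.434
t 44.2 pos [0.5731 0.0804 0.1122] F [ 0.1  0.9 -3.1] w 0.434 R
 [[-0.062  0.998  0.002]
 [ 0.998  0.062  0.   ]
 [ 0.     0.002 -1.   ]]
```

View pics/c33.png

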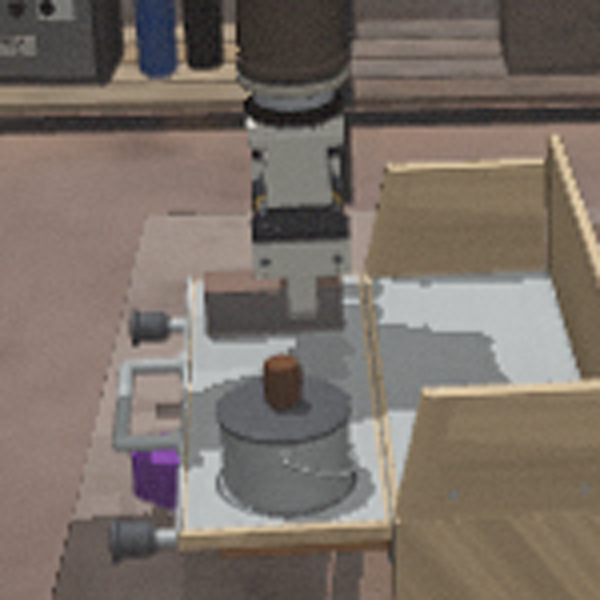

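Almost down; the force reading is still only the tube's weight. I'll lower 3 mm at a time until contact, then open.

```bash
python3 -m pendant '[{"dp":[0,0,0.001],"rotation":[0,0,0],"fingers":0.6},{"dp":[0,0,0.002],"rotation":[0,0,0],"fingers":0.6},{"dp":[0,0,0.003],"rotation":[0,0,0],"fingers":0.6},{"dp":[0,0,0.003],"rotation":[0,0,0],"fingers":0.6}]' 30
```

```text
clock: 44.75
position: [0.5734, 0.0805, 0.1103]
ee_rot: [2.15, 2.288, 0.004]
force: [-2.5, 0.3, 5.9]
width: 0.431
```

```bash
python3 -m pendant '[{"dp":[0,0,0],"rotation":[0,0,0],"fingers":0.3},{"dp":[0,0,0],"rotation":[0,0,0],"fingers":-0.1},{"dp":[0,0,0],"rotation":[0,0,0],"fingers":-0.2},{"dp":[0,0,0],"rotation":[0,0,0],"fingers":-0.2},{"dp":[0,0,-0.03],"rotation":[0,0,0],"fingers":-0.2},{"dp":[0,0,-0.08],"rotation":[0,0,0],"fingers":-0.2},{"dp":[0,0,-0.14],"rotation":[0,0,0],"fingers":-0.2},{"dp":[0,0,-0.19],"rotation":[0,0,0],"fingers":-0.2},{"dp":[0,0,-0.2],"rotation":[0,0,0],"fingers":-0.4}]' 30
python3 - <<'E'
from box import *
s=state(); a,_=snap('side','am_s'); cv2.imwrite('pics/c34.png',cv2.resize(a[200:400,225:385],None,fx=3,fy=3,interpolation=2)); snap('wrist','am_w')
delta([.55,-.50,.26],down(np.radians(35)))
E
```

```text
clock: 45.88
position: [0.5743, 0.0805, 0.3142]
ee_rot: [2.147, 2.286, 0.013]
force: [0.7, -0.5, -0.5]
width: 0.665
t 45.88 pos [0.5743 0.0805 0.3142] F [ 0.7 -0.5 -0.5] w 0.665 R
 [[-0.062  0.998  0.01 ]
 [ 0.998  0.062  0.002]
 [ 0.002  0.01  -1.   ]]
delta [-0.5779 -0.0596  0.0503] [ 0.0044 -0.0037  1.0224]
```

View pics/c34.png

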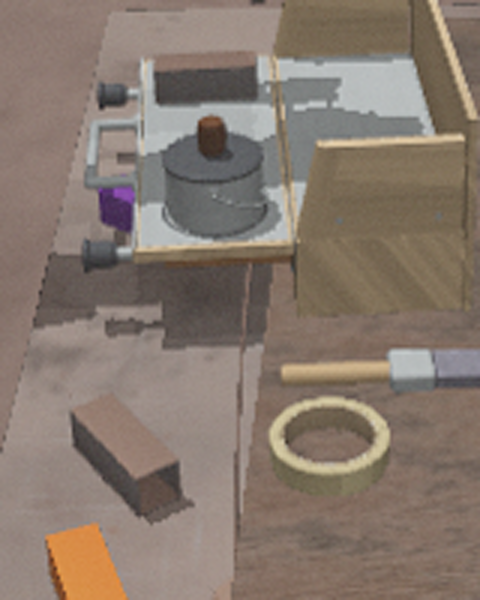

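```bash
python3 -m pendant '[{"dp":[-0.058,-0.006,0],"rotation":[0,0,0.1],"fingers":-0.6},{"dp":[-0.116,-0.012,0],"rotation":[0,0,0.2],"fingers":-0.6},{"dp":[-0.174,-0.018,0],"rotation":[0,0,0.3],"fingers":-0.6},{"dp":[-0.232,-0.024,0],"rotation":[0,0,0.4],"fingers":-0.6},{"dp":[-0.29,-0.03,0],"rotation":[0,0,0.5],"fingers":-0.6},{"dp":[-0.348,-0.036,0.01],"rotation":[0,0,0.6],"fingers":-0.6},{"dp":[-0.406,-0.042,0.02],"rotation":[0,0,0.7],"fingers":-0.6},{"dp":[-0.464,-0.048,0.03],"rotation":[0,0,0.8],"fingers":-0.6},{"dp":[-0.52,-0.054,0.04],"rotation":[0,0,0.92],"fingers":-0.6},{"dp":[-0.578,-0.06,0.05],"rotation":[0,0,1.02],"fingers":-0.6},{"dp":[-0.578,-0.06,0.05],"rotation":[0.004,0,1.022],"fingers":-0.6},{"dp":[-0.578,-0.06,0.05],"rotation":[0.004,0,1.022],"fingers":-0.6}]' 30
python3 - <<'E'
from box import *
s=state(); snap('wrist','an_w')
E
```

```text
clock: 47.48
position: [0.5493, -0.4995, 0.2579]
ee_rot: [-2.991, -0.944, -0.002]
force: [1.0, 0.5, 0.4]
width: 0.802
t 47.48 pos [ 0.5493 -0.4995  0.2579] F [1.  0.5 0.4] w 0.802 R
 [[ 0.819  0.574 -0.001]
 [ 0.574 -0.819  0.005]
 [ 0.003 -0.005 -1.   ]]
```

View pics/an_w.png

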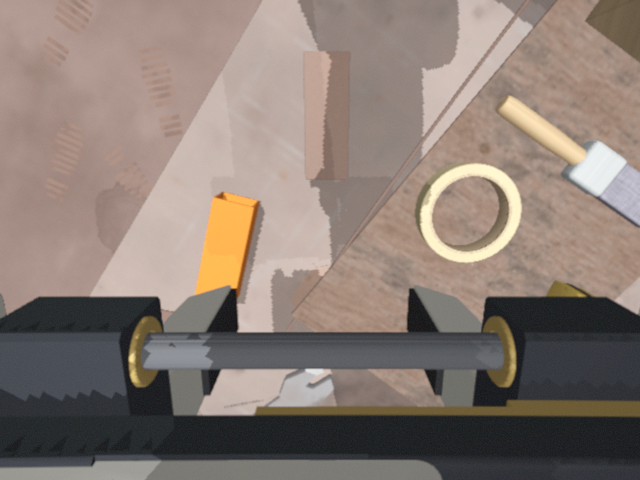

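```bash
python3 - <<'E'
from box import *
P=plane('wrist',[(304,51),(351,52),(348,180),(305,179)],.04)[:,:2]; n=(P[0]+P[1])/2; f=(P[2]+P[3])/2; d=f-n
c=P.mean(0); a=np.arctan2(d[1],d[0]); print(c,np.degrees(a),np.linalg.norm(d))
delta([c[0],c[1],.013],down(a+np.pi/2))
E
```

```text
[ 0.50566604 -0.4260165 ] -55.214252682510626 0.10963620194426038
delta [ 0.0047 -0.0841  0.2461] [-0.0037 -0.0035  0.0057]
```

```bash
python3 -m pendant '[{"dp":[0.004,-0.05,0.03],"rotation":[-0.004,-0.003,0.006],"fingers":-0.6},{"dp":[0.004,-0.084,0.08],"rotation":[-0.004,-0.003,0.006],"fingers":-0.6},{"dp":[0.004,-0.084,0.13],"rotation":[-0.004,-0.003,0.006],"fingers":-0.6},{"dp":[0.004,-0.084,0.18],"rotation":[-0.004,-0.003,0.006],"fingers":-0.6},{"dp":[0.004,-0.084,0.22],"rotation":[-0.004,-0.003,0.006],"fingers":-0.6},{"dp":[0.004,-0.084,0.241],"rotation":[-0.004,-0.003,0.006],"fingers":-0.4},{"dp":[0.004,-0.084,0.246],"rotation":[-0.004,-0.003,0.006],"fingers":-0.1},{"dp":[0.004,-0.084,0.246],"rotation":[-0.004,-0.003,0.006],"fingers":0.3},{"dp":[0.004,-0.084,0.246],"rotation":[-0.004,-0.003,0.006],"fingers":0.6},{"dp":[0.004,-0.084,0.246],"rotation":[-0.004,-0.003,0.006],"fingers":0.6},{"dp":[0.004,-0.084,0.246],"rotation":[-0.004,-0.003,0.006],"fingers":0.6}]' 30
python3 - <<'E'
from box import *
s=state(); snap('wrist','ao_w')
E
```

```text
clock: 48.9
position: [0.5059, -0.4273, 0.0147]
ee_rot: [2.996, 0.938, 0.003]
force: [-1.1, 1.1, 6.8]
width: 0.431
t 48.9 pos [ 0.5059 -0.4273  0.0147] F [-1.1  1.1  6.8] w 0.431 R
 [[ 0.822  0.57   0.003]
 [ 0.57  -0.822 -0.001]
 [ 0.001  0.003 -1.   ]]
```

View pics/ao_w.png

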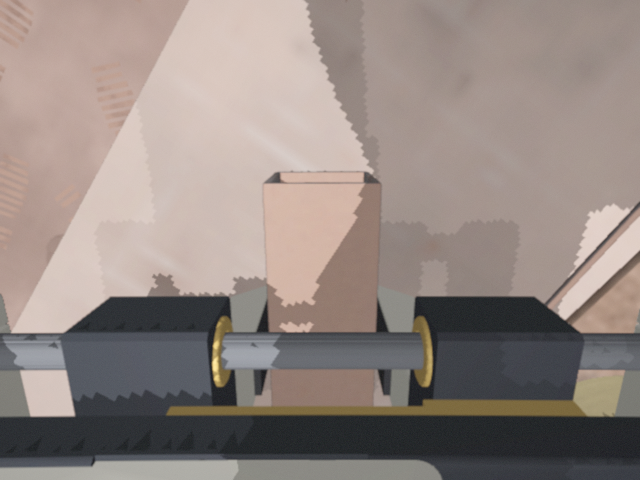

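```bash
python3 -m pendant '[{"dp":[0,0,-0.01],"rotation":[0,0,0],"fingers":0.6},{"dp":[0,0,-0.04],"rotation":[0,0,0],"fingers":0.6},{"dp":[0,0,-0.1],"rotation":[0,0,0],"fingers":0.6},{"dp":[0,0,-0.16],"rotation":[0,0,0],"fingers":0.6},{"dp":[0,0,-0.22],"rotation":[0,0,0],"fingers":0.6},{"dp":[0,0,-0.28],"rotation":[0,0,0],"fingers":0.6},{"dp":[0,0,-0.3],"rotation":[0,0,0],"fingers":0.6},{"dp":[0,0,-0.3],"rotation":[0,0,0],"fingers":0.6}]' 30
python3 - <<'E'
from box import *
s=state(); print(s['joints'].round(2)); p=W([-.074,.018,0]); print(p); delta([p[0],p[1],.30],down(YAW+np.pi/2))
E
```

```text
clock: 49.95
position: [0.5053, -0.4274, 0.3168]
ee_rot: [2.994, 0.937, 0.007]
force: [-0.4, -0.7, -3.6]
width: 0.432
t 49.95 pos [ 0.5053 -0.4274  0.3168] F [-0.4 -0.7 -3.6] w 0.432 R
 [[ 0.822  0.57   0.005]
 [ 0.57  -0.822 -0.003]
 [ 0.003  0.006 -1.   ]]
[ 0.29  0.47  0.53  1.37 -0.24  1.36  1.43]
[ 0.55699266 -0.01211291  0.007     ]
delta [ 0.2791 -0.3118  0.0158] [ 6.6000e-03  5.0000e-04 -1.0289e+00]
```

```bash
python3 -m pendant '[{"dp":[0.028,-0.031,0],"rotation":[0,0,-0.1],"fingers":0.6},{"dp":[0.056,-0.062,0],"rotation":[0,0,-0.2],"fingers":0.6},{"dp":[0.084,-0.093,0],"rotation":[0,0,-0.3],"fingers":0.6},{"dp":[0.112,-0.124,0],"rotation":[0,0,-0.4],"fingers":0.6},{"dp":[0.14,-0.156,0],"rotation":[0,0,-0.51],"fingers":0.6},{"dp":[0.168,-0.187,0],"rotation":[0,0,-0.62],"fingers":0.6},{"dp":[0.196,-0.218,0.005],"rotation":[0,0,-0.73],"fingers":0.6},{"dp":[0.224,-0.25,0.01],"rotation":[0,0,-0.84],"fingers":0.6},{"dp":[0.252,-0.281,0.016],"rotation":[0.006,0,-0.95],"fingers":0.6},{"dp":[0.279,-0.312,0.016],"rotation":[0.0066,0,-1.029],"fingers":0.6},{"dp":[0.279,-0.312,0.016],"rotation":[0.0066,0,-1.029],"fingers":0.6},{"dp":[0.279,-0.312,0.016],"rotation":[0.0066,0,-1.029],"fingers":0.6}]' 30
python3 - <<'E'
from box import *
s=state(); p=W([-.074,.018,0]); delta([p[0],p[1],.1125],down(YAW+np.pi/2)); snap('wrist','ap_w')
E
```

```text
clock: 51.45
position: [0.5559, -0.0126, 0.2985]
ee_rot: [-2.148, -2.291, 0.004]
force: [0.2, -1.2, -3.4]
width: 0.435
t 51.45 pos [ 0.5559 -0.0126  0.2985] F [ 0.2 -1.2 -3.4] w 0.435 R
 [[-0.064  0.998 -0.003]
 [ 0.998  0.064 -0.001]
 [-0.001 -0.003 -1.   ]]
delta [0.0006 0.0016 0.186 ] [-0.0026  0.0011 -0.0004]
```

View pics/ap_w.png

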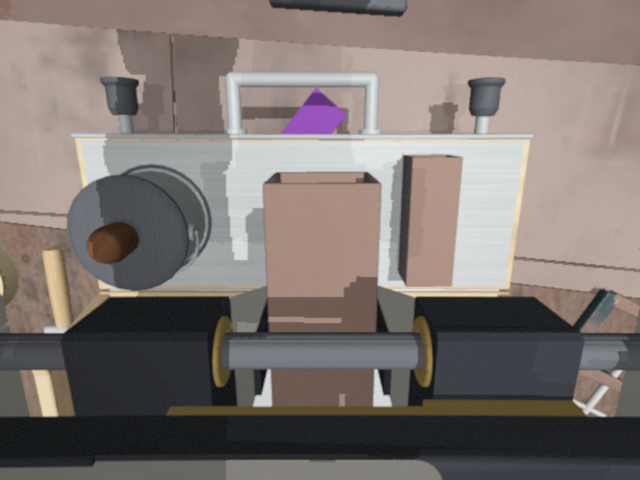

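```bash
python3 -m pendant '[{"dp":[0,0.001,0.05],"rotation":[-0.003,0.001,0],"fingers":0.6},{"dp":[0,0.001,0.1],"rotation":[-0.003,0.001,0],"fingers":0.6},{"dp":[0,0.001,0.14],"rotation":[-0.003,0.001,0],"fingers":0.6},{"dp":[0,0.001,0.165],"rotation":[-0.003,0.001,0],"fingers":0.6},{"dp":[0,0.001,0.177],"rotation":[-0.003,0.001,0],"fingers":0.6},{"dp":[0,0.001,0.184],"rotation":[-0.003,0.001,0],"fingers":0.6},{"dp":[0,0.001,0.187],"rotation":[-0.003,0.001,0],"fingers":0.6},{"dp":[0,0.001,0.188],"rotation":[-0.003,0.001,0],"fingers":0.6},{"dp":[0,0.001,0.189],"rotation":[-0.003,0.001,0],"fingers":0.6},{"dp":[0,0.001,0.19],"rotation":[-0.003,0.001,0],"fingers":0.6}]' 30
```

```text
clock: 52.75
position: [0.5571, -0.0134, 0.1101]
ee_rot: [2.15, 2.289, 0.002]
force: [-6.8, 0.3, 17.3]
width: 0.433
```

```bash
python3 -m pendant '[{"dp":[0,0,-0.001],"rotation":[0,0,0],"fingers":0.3},{"dp":[0,0,-0.001],"rotation":[0,0,0],"fingers":-0.1},{"dp":[0,0,-0.001],"rotation":[0,0,0],"fingers":-0.15},{"dp":[0,0,-0.001],"rotation":[0,0,0],"fingers":-0.15},{"dp":[0,0,-0.03],"rotation":[0,0,0],"fingers":-0.15},{"dp":[0,0,-0.08],"rotation":[0,0,0],"fingers":-0.15},{"dp":[0,0,-0.14],"rotation":[0,0,0],"fingers":-0.15},{"dp":[0,0,-0.2],"rotation":[0,0,0],"fingers":-0.15},{"dp":[0,0.05,-0.25],"rotation":[0,0,0],"fingers":-0.4},{"dp":[0,0.1,-0.29],"rotation":[0,0,0],"fingers":-0.4},{"dp":[0,0.1,-0.29],"rotation":[0,0,0],"fingers":-0.4},{"dp":[0,0.1,-0.29],"rotation":[0,0,0],"fingers":-0.4}]' 30
python3 - <<'E'
from box import *
s=state(); a,_=snap('side','aq_s'); cv2.imwrite('pics/c35.png',cv2.resize(a[190:390,215:415],None,fx=3,fy=3,interpolation=2)); snap('wrist','aq_w'); snap('scene','aq_sc')
E
```

```text
clock: 54.25
position: [0.6562, -0.0073, 0.3994]
ee_rot: [2.15, 2.289, 0.001]
force: [-0.1, 0.5, -0.6]
width: 0.699
t 54.25 pos [ 0.6562 -0.0073  0.3994] F [-0.1  0.5 -0.6] w 0.699 R
 [[-0.063  0.998  0.001]
 [ 0.998  0.063 -0.   ]
 [-0.     0.001 -1.   ]]
```

View pics/c35.png

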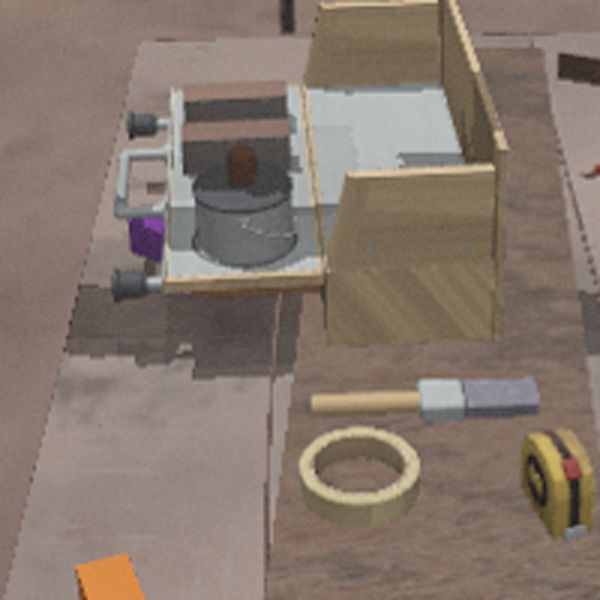

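View pics/aq_w.png

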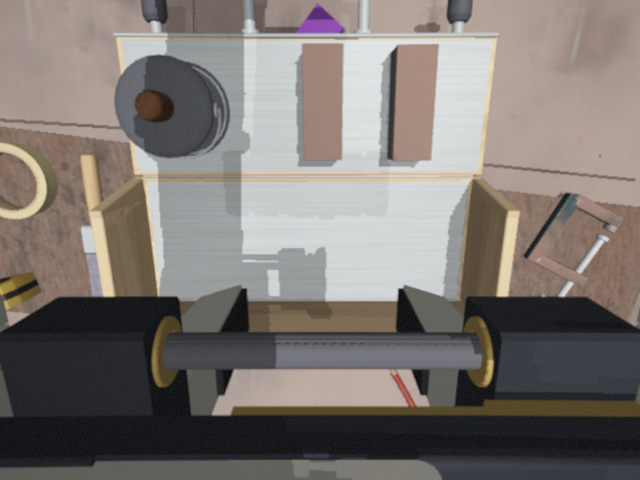

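View pics/aq_sc.png

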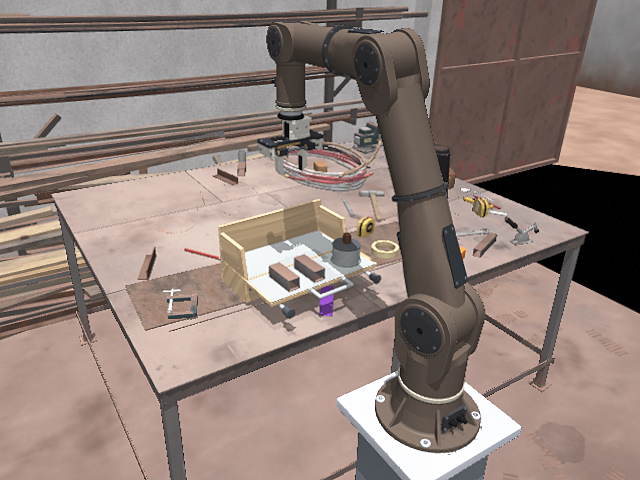

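```bash
python3 -c "
from cell import arm
print(arm.sign_off())"
```

```text
the job is handed in; nothing more can be done
None
```

I did the whole job in the order asked and handed it in at about 54 s on the robot's clock; the hand-in reports no verdict.

- **Supports:** I pulled both out before touching the flap. The right one stopped at about 118–120 mm against 26 N. The left one would not move further at 24–44 N, though the pictures put it at only about 115–116 mm. Letting go had pushed it back about 2 mm, so I pulled it out to its stop again. In the later pictures both knobs stand out about equally.
- **Flap:** I lowered it by the bar, and it rests level on the supports.
- **Pot:** I slid it by the handle with a 4 N grip, which should be too weak to lift it. It stands upright, about 1–2 mm off the centre of the mark.
- **Tubes:** Only two 11 cm brown tubes were there, both on the right of the box. Both now lie flat on the flap beside the pot, apart from each other.
- **Left alone:** I did not touch the orange and purple look-alikes, the roughly 165 mm brown piece, the angle iron, the brush, the tape or the clamp. The last pictures show no sign that any of these moved.

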